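# Pull the slide dryer's filter and show it to the light

## Task

Free the slide dryer's top flap by pulling the keeper clip up off its rail, and set the clip down (not dropped) in the shallow steel tray; then swing the flap up until it stands open by itself and draw the filter plate out of its slot. Hold the plate up by its tab in front of the middle of the light panel's bright face, upright, square to the face and a few centimetres off it, touching nothing, and finish while still holding it there, with the flap left open. Leave the other things on the bench where they are.

Things in the scene. Friction and masses are not known exactly. Their poses are not given: they have to be found in the camera images.
- dryer: slide dryer, fixed white box with a blue front ledge (80 mm high), 205 long (x) x 180 wide (y) x 114 mm high over the shut flap; origin on the bench under it, x to its rear, x -100 to +105 mm. Under the flap is an open well, x -48 to +93, y -78 to +78 mm, walls up to 110 mm, inner floor 66 mm high with the filter slot in it
- rail_top (a point): middle of the top of the clip rail on the dryer's front ledge, 114 mm high: steel, 10 (x) x 40 (y) x 34 mm, a sprung round catch in each y end
- slot (a point): middle of the slot's mouth in the well's floor, 66 mm high: 12 (dryer's x) x 106 mm (y), 54 mm deep
- keeper: keeper clip, bare steel, loose, about 80 g, seated over the rail at first; origin under the middle of its two legs, x to the dryer's rear. Legs and bridge 22 (x) x 58 (y) x 36 mm high; on top a fin to grip, 14 thick (y), 32 long (x), 36 to 74 mm above the origin; a tongue reaches to x +38 over the flap's edge. Sprung catches: pull up straight with 5 to 20 N; clear after 32 mm. Stands on its legs
- keeper_fin (a point): point in the keeper's fin, 60 mm above the keeper's origin, 14 mm below the fin's top
- flap (a joint): angle of the flap, rad: 0 shut, 1.8 fully back; hinged along the dryer's y axis at the rear, front edge swings up and back. It has a stiff hinge and stays where it is left (1 to 4 N at the handle)
- flap_handle (a point): middle of the flap's handle, a round steel bar 10 mm thick and 80 mm long along the dryer's y axis, 35 mm above the flap's outer face (centre to face) and 120 mm in front of the hinge axis, on two end posts; pinched across, it can turn between the fingers
- flap_hinge (a point): middle of the flap's hinge axis (runs along the dryer's y), 112 mm above the bench; the flap is 4 mm thick, 166 wide, and reaches 145 mm from the hinge
- plate: filter plate, grey plastic frame with grey filter in it, loose, about 90 g, upright in the slot under the shut flap at first; origin in the middle of its lower edge, z up, x its thin direction (along the dryer's x at first). Frame 8 (x) x 100 (y) x 56 mm high; above it in the middle a tab to grip, 12 mm thick (x), 44 mm wide (y), 56 to 92 mm above the origin
- plate_mid (a point): centre of the filter plate's frame, 28 mm above its origin
- plate_tab (a point): point in the filter plate's tab, 78 mm above its origin, 14 mm below the tab's top
- tray: shallow open tray of steel, fixed, 130 (x) x 110 (y) x 25 mm high, walls 4 mm, inner floor about 4 mm high; origin on the bench under its centre
- panel: upright light panel, fixed, white, 200 mm wide (y), 200 mm high, 20 mm thick on a foot 70 mm deep; origin on the bench under it, its own -x axis points out of the bright face
- panel_face (a point): centre of the panel's bright face, 110 mm above the bench
- reagent: bystander: brown bottle, 56 mm across, 130 mm high; origin under its centre
- jar: bystander: clear small jar, 44 mm across, 60 mm high; origin under its centre
- beaker: bystander: glass beaker, 66 mm across, 85 mm high; origin under its centre
- mailer: bystander: white slide box, 85 x 35 x 22 mm; origin under its centre
- marker: bystander: black marker pen, 12 mm thick, 120 mm long, lying; origin below its middle
- dish: bystander: flat glass dish, 90 mm across, 14 mm high; origin under its centre
- roll: bystander: roll of paper tape lying flat, 60 mm across, 20 mm high; origin under its centre
There are look-alikes about, which are no part of the job. Leave any orange or red look-alike of the keeper alone.

How it is judged:
By the outcome, as a careful person would: the job done as asked, in the order asked, and still so for the second after the job is handed in, while the arm keeps its last pose, push and grip.
It also fails if it takes over 69 s, if anything falls off the work surface, if the arm or the gripper's body presses on something with over 40 N, if the wrist force passes 120 N, or if a joint passes its speed limit or range.

## Robot

A 7-joint arm with a two-finger parallel gripper is mounted at the origin on the work surface. World frame = base frame: x ahead of the robot, y to its left, z up, the work surface at z = 0. Lengths are in mm, angles in rad, forces in N, time in s.
With the tool pointing down it reaches from about 425 to 800 mm from the base axis. Payload 8.3 kg.
Tool frame: the origin (TCP) lies between the finger pads; the fingertips stand 11 mm ahead of it and the grasp point (between the pads) lies 8 mm behind it; z points along the fingers, y is the direction in which the jaws open and shut (so a half turn about z gives the same grasp; the last joint's range is limited). The gripper opens to 85 mm and grips with 20 to 120 N. Pads are 22 mm wide; open, the fingers measure 114 mm over their backs; the gripper's body (76 mm by 85 mm) begins 54 mm behind the grasp point. The pads swing forward as they close: fully open they stand 13 mm farther back than shut.
Start: joints at [1.226, 0.383, 0.016, 1.37, -0.006, 1.388, -0.046], TCP at [173.841, -600.319, 242.279] pointing down, gripper open.
Joint ranges: [-2.95, 2.95], [-0.25, 2.06], [-1.52, 1.56], [0.18, 2.33], [-1.44, 4.58], [0.02, 2.06], [-3.01, 3.01]. Speed limits (rad/s): [2.39, 2.39, 3.01, 3.01, 3.14, 3.14, 3.14].

## Interface

Orientations are given as a unit quaternion [x, y, z, w].
In Python, from bench import robot gives the robot as it stands. The module is installed in compiled form; this text tells all that it offers.
- The arm moves only by the tool apply_moves, never from a script. Its argument "deltas" is a list of rows, each an object of numbers: "grip": the opening, from -1 (shut) to 1 (fully open); "tx", "ty", "tz": the shift along the world's x, y, z in mm; "ax", "ay", "az": the turn, a rotation vector about the world's x, y, z in rad. A call has exactly 5 rows; each row is the pose to reach, as a shift and turn from the pose commanded when the call began; what a row does not reach only later rows make up. A row lasts 1/12 s, in which the tool goes at most 41.7 mm and 7.16 degrees, less where a joint would pass 70% of its speed; a pose out of reach is approached as far as the arm can. A call with a gripper value outside its range is refused whole. The fingers move at their own pace and stop on an object; the grip force is fixed at half the most. Time passes only in rows, so rows that repeat a pose let the fingers close, or fill a call up. It gives the time, the measured TCP pose, the force and the opening at its end, in the units of the state.
- robot.observe(): the state, without advancing time (a new reading comes with each control period).
- robot.capture(name): name is "side" or "top"; returns the picture (400x640x3 uint8, red, green, blue); there is no depth.
- robot.get_calibration(name): a dict with "fx", "fy", "cx", "cy" (pixels), "rvec" (rotation vector, rad) and "tvec" (3), from world to camera coordinates, as OpenCV has them. Camera axes: x right, y down, z forward; pixel columns grow to the right and rows downward; lengths in mm; the calibration is good to about 2 mm. A picture is of the moment at which its call begins. get_calibration takes no time and is no camera call.
- robot.job_done(): hands the job in, once; it reports no verdict.
Trained networks look in the newest picture that a camera, given by its name, has taken for a name from the list of things; names that differ only in an ending like _2 or _b are one class to them, and where a whole thing is asked for, a point or a joint stands for the part that bears it (a point fixed in the world has none). Each returns a list of dicts, best first, with "p" (0 to 1); they miss things now and then, are a little off and sometimes report something else, mostly with a low value. They report only what shows in the picture. A call takes as long as a camera call. They do not tell look-alikes from the thing itself.
- robot.look_for(target, camera): "at" ([x, y, z] in mm, in world coordinates, good to about 4 mm: the middle of the surface that is visible of it).
- robot.trace(target, camera): "mask" (400x640 bool, what is visible of it).
- robot.mark_of(target, camera): "at" ([x, y, z] in mm, in world coordinates, good to about 4 mm: a listed point, or the origin of a listed thing).
The state is a dict: "time": time; "joint_positions": joint angles; "qvel": joint speeds; "tau": joint torques, N m; "eef_pos": TCP position; "tcp_rot": TCP orientation; "ft_force": force on the tool from outside, world axes, zero at the start; "ft_torque": the same for the moment, N m; "grip_width": opening from 0.0 (shut) to 1.0 (fully open).
Only numpy, scipy, OpenCV 4.12 (cv2) and the standard library are available. Lean on these libraries where they do the work, as an engineer would, in place of code of your own. Each camera call takes 0.05 s, during which the arm holds its last target.

## Working session

There is one attempt and no reset: what is moved stays moved. The work goes in short steps, Python scripts to look and compute and a tool call to move; the robot and the scene stay as the last step left them, time stands still between calls to the robot, and variables do not carry over. Pictures are saved under pics/ and viewed, and the job is handed in when it is done.

Besides the shell and the picture viewer there is one more tool, called after ">>>" as name(argument=value, ...), one argument or row to a line, values as JSON. apply_moves: Moves the arm, as the interface text tells. Its arguments: {"type":"object","properties":{"deltas":{"type":"array"}},"required":["deltas"]}

```bash
mkdir -p pics; ls; python3 - <<'E'
from bench import robot
import cv2
for n in ("side","top"):
    im=robot.capture(n); cv2.imwrite(f"pics/{n}0.png",im[:,:,::-1])
    c=robot.get_calibration(n); print(n,c)
print(robot.observe())
E
```

```text
pics
side {'fx': 392.77896651992097, 'fy': 392.77896651992097, 'cx': 322.8074981963434, 'cy': 201.4608053185033, 'rvec': array([ 0.65648242, -2.56740072,  1.2778953 ]), 'tvec': array([460.25062254, 254.47287644, 954.94629337])}
top {'fx': 375.3478459624784, 'fy': 375.3478459624784, 'cx': 322.66595782349566, 'cy': 193.16185284443526, 'rvec': array([ 2.18299642, -2.16797079,  0.08178296]), 'tvec': array([ -21.5293878 ,  562.25769881, 1340.88359795])}
{'time': 0.1, 'joint_positions': array([ 1.22610939,  0.38416788,  0.01638234,  1.37102968, -0.00629341,
        1.38823426, -0.0464909 ]), 'qvel': array([ 0.00025747, -0.00200422,  0.00019288, -0.00271736, -0.00181436,
        0.00098856, -0.00055351]), 'tau': array([ 4.07774001e-03, -6.29134583e+01,  8.48599914e-01, -3.72755563e+01,
        1.69882702e-02,  1.04674228e-02, -7.02412694e-05]), 'eef_pos': array([ 173.70367445, -599.92030484,  241.37910271]), 'tcp_rot': array([ 9.90085819e-01,  1.40460923e-01, -1.43526234e-04, -8.83238552e-04]), 'ft_force': array([ 0.05903792, -0.1082771 , -0.38501873]), 'ft_torque': array([ 0.01550102,  0.03596785, -0.01978848]), 'grip_width': 0.999701389612094}
```

View pics/side0.png

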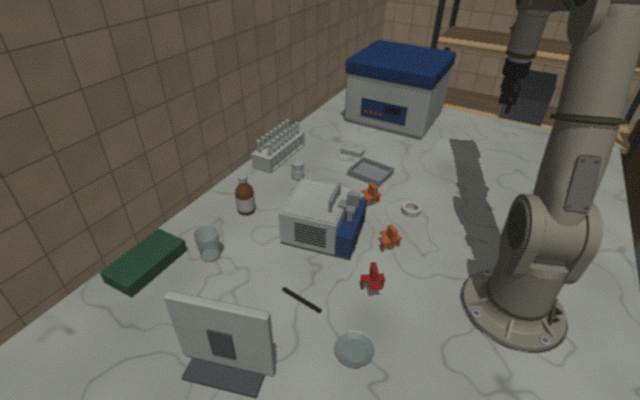

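View pics/top0.png

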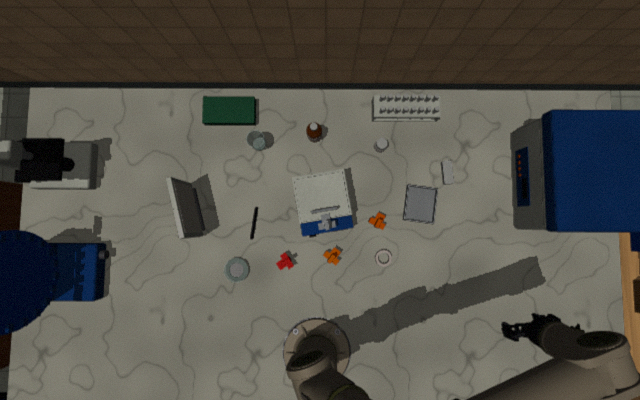

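```bash
python3 - <<'E'
from bench import robot
import numpy as np
np.set_printoptions(precision=1,suppress=True)
for cam in ("top","side"):
  for t in "dryer rail_top keeper keeper_fin flap_handle flap_hinge plate plate_tab tray panel panel_face".split():
    r=robot.mark_of(t,cam); print(cam,t,[(np.array(x["at"]),round(x["p"],2)) for x in r[:3]])
print(robot.observe()["time"])
E
```

```text
top dryer [(array([525.4, -18.6,   0.5]), 0.66), (array([ 336. , -236.4,   -0. ]), 0.34)]
top rail_top [(array([450.8, -32.6, 112.7]), 0.82)]
top keeper [(array([451.8, -33.3,  82. ]), 0.76), (array([336.6, -50.2,  -1.4]), 0.73), (array([ 455.3, -212.8,    2.1]), 0.67)]
top keeper_fin [(array([449.8, -32.8, 143.6]), 0.71), (array([ 457.1, -213.4,   60. ]), 0.7), (array([331.9, -50.3,  60.2]), 0.66)]
top flap_handle [(array([497.2, -28.1, 146.5]), 0.88)]
top flap_hinge [(array([615.8,  -5.4, 113.2]), 0.9), (array([286.9, 291.6,   1.8]), 0.45), (array([450.9, -30.8, 143. ]), 0.15)]
top plate [(array([ 528.8, -378.4,    2.1]), 0.23)]
top plate_tab [(array([285. , 294.3,   0. ]), 0.15)]
top tray [(array([ 529.3, -376.8,    2.7]), 0.67)]
top panel [(array([509.2, 448.9,  -4. ]), 0.69)]
top panel_face [(array([507.9, 435. , 108.6]), 0.6)]
side dryer [(array([526.8, -19. ,   1.7]), 0.65)]
side rail_top [(array([448.9, -33.9, 112.9]), 0.95)]
side keeper [(array([333.7, -47.6,  -3. ]), 0.92), (array([452. , -33.3,  85.7]), 0.8), (array([321.6, 110.3,   0.2]), 0.76)]
side keeper_fin [(array([336. , -49.6,  61.1]), 0.95), (array([322.3, 108.9,  62.5]), 0.86), (array([ 457. , -217. ,   60.7]), 0.81)]
side flap_handle [(array([499.7, -24.7, 149.7]), 0.89)]
side flap_hinge [(array([621.6,  -4.5, 108.7]), 0.78), (array([286.6, 292.2,  -2.1]), 0.65)]
side plate [(array([450.6, -34.4,  82.8]), 0.44)]
side plate_tab []
side tray [(array([ 528.5, -370.5,   -5.9]), 0.57)]
side panel [(array([502.2, 446.9,  -3.3]), 0.6)]
side panel_face [(array([504.7, 438.7, 111.1]), 0.58), (array([ 646. , -478.9,    3. ]), 0.42)]
1.2
```

The overview shows the dryer at about (322,205) in the top picture, with the keeper on its rail. The tray is at (420,204) and the panel at (195,207). The red and orange clips are look-alikes. I'll refine the yaws next.

```bash
cat > h.py <<'E'
from bench import robot
import numpy as np, cv2
np.set_printoptions(precision=1,suppress=True)
def cal(n):
    c=robot.get_calibration(n); K=np.array([[c['fx'],0,c['cx']],[0,c['fy'],c['cy']],[0,0,1]])
    return K,cv2.Rodrigues(np.array(c['rvec']))[0],np.array(c['tvec']),np.array(c['rvec'])
def px2w(n,uv,z):
    K,R,t,_=cal(n); d=R.T@np.linalg.inv(K)@np.array([uv[0],uv[1],1.]); o=-R.T@t
    return o+d*(z-o[2])/d[2]
def w2px(n,P):
    K,R,t,rv=cal(n); return cv2.projectPoints(np.array(P,float).reshape(-1,1,3),rv,t,K,None)[0].reshape(-1,2)
def crop(n,im,x0,y0,x1,y1,s,fn):
    cv2.imwrite(fn,cv2.resize(im[y0:y1,x0:x1,::-1],None,fx=s,fy=s,interpolation=cv2.INTER_CUBIC))
E
python3 - <<'E'
from h import *
im=robot.capture("top")
crop("top",im,285,160,445,245,5,"pics/t1.png"); crop("top",im,155,165,235,245,7,"pics/t2.png")
s=robot.capture("side"); crop("side",s,150,270,300,400,5,"pics/s2.png")
for t in ("tray","panel","dryer"):
    r=robot.trace(t,"top")
    for x in r[:2]:
        m=x["mask"].astype(np.uint8); cs,_=cv2.findContours(m,0,2); c=max(cs,key=cv2.contourArea)
        print(t,x["p"],cv2.minAreaRect(c),cv2.boxPoints(cv2.minAreaRect(c)).tolist())
for n in("side","top"):
    K,R,t,_=cal(n); print(n,-R.T@t)
E
```

```text
tray 0.64 ((419.9306640625, 204.31402587890625), (31.746871948242188, 36.50535202026367), 6.115502834320068) [[402.2030334472656, 220.77178955078125], [406.0920715332031, 184.47418212890625], [437.6582946777344, 187.85626220703125], [433.7692565917969, 224.15386962890625]]
panel 0.96 ((185.2528076171875, 206.5955047607422), (64.53468322753906, 26.60837745666504), 77.00537872314453) [[165.03370666503906, 178.1460723876953], [190.96067810058594, 172.1629180908203], [205.47190856933594, 235.04493713378906], [179.54493713378906, 241.02809143066406]]
dryer 0.67 ((322.47198486328125, 203.09600830078125), (61.715484619140625, 52.950096130371094), 79.69515228271484) [[290.90399169921875, 177.47201538085938], [343.0, 168.0], [354.03997802734375, 228.72000122070312], [301.9439697265625, 238.1920166015625]]
side [133.5 757.3 772.8]
top [ 449.7  -28.4 1382.6]
```

View pics/t1.png

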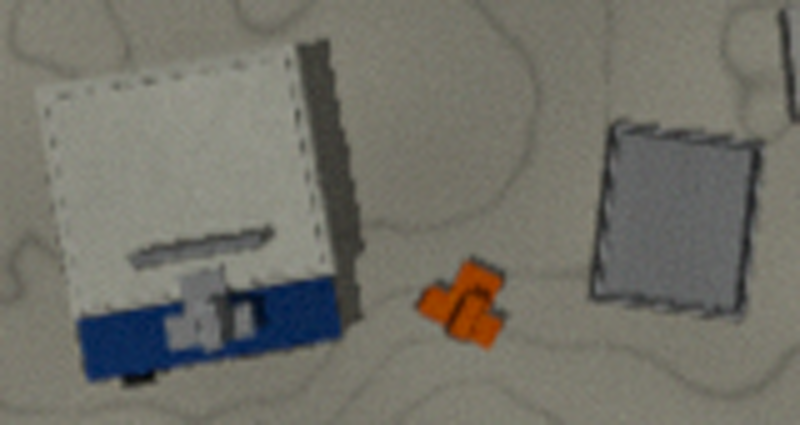

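View pics/t2.png

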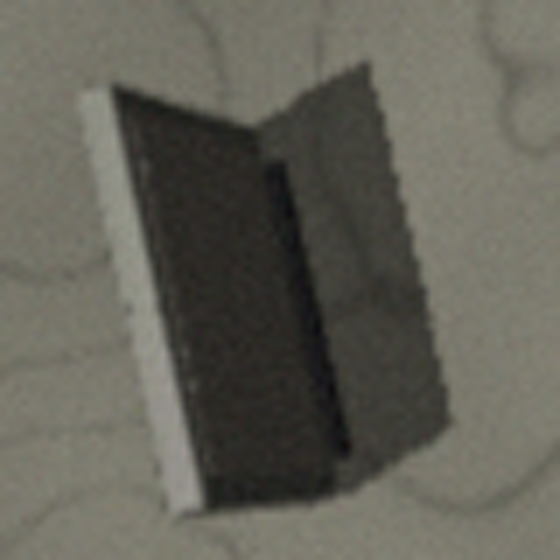

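View pics/s2.png

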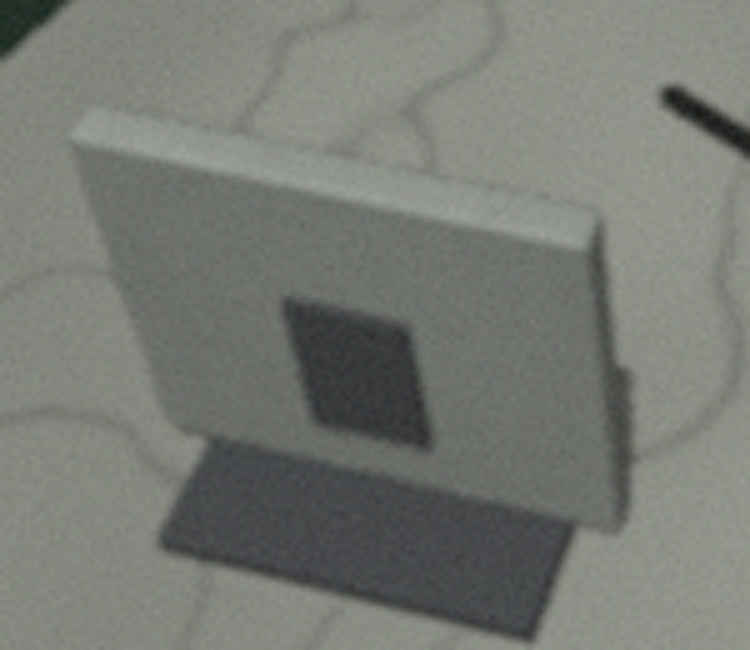

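```bash
python3 - <<'E'
from h import *
for z in (200,210):
  for p in [(80,90),(170,512),(112,85),(207,508)]:
    print(z,p,px2w("top",(p[0]/7+155-.4,p[1]/7+165-.4),z))
  for p in [(72,140),(97,108),(590,250),(602,208)]:
    print("side",z,px2w("side",(p[0]/5+150-.4,p[1]/5+270-.4),z))
print("bottom",[px2w("top",(p[0]/7+155-.4,p[1]/7+165-.4),10) for p in [(275,160),(345,455)]])
print("foot",[px2w("side",(p[0]/5+150-.4,p[1]/5+270-.4),z) for p,z in [((162,545),0),((530,640),0),((210,440),10),((572,525),10)]])
print("pbot",[px2w("side",(p[0]/5+150-.4,p[1]/5+270-.4),10) for p in [(172,420),(622,530)]])
print("flap",[px2w("top",(p[0]/5+285-.4,p[1]/5+160-.4),114) for p in [(38,88),(298,45),(335,278),(78,320)]])
print("ledge",[px2w("top",(p[0]/5+285-.4,p[1]/5+160-.4),80) for p in [(345,337),(87,380)]])
print("handle",[px2w("top",(p[0]/5+285-.4,p[1]/5+160-.4),149) for p in [(132,258),(270,234)]])
print("tray",[px2w("top",(p[0]/5+285-.4,p[1]/5+160-.4),25) for p in [(612,122),(762,144),(742,318),(592,298)]])
E
```

```text
200 (80, 90) [594.6 479.8 200. ]
200 (170, 512) [404.3 431.3 200. ]
200 (112, 85) [597.  465.3 200. ]
200 (207, 508) [406.2 414.8 200. ]
side 200 [592.4 483.6 200. ]
side 200 [595.5 468.6 200. ]
side 200 [402.7 432.3 200. ]
side 200 [409.  415.9 200. ]
210 (80, 90) [593.4 475.5 210. ]
210 (170, 512) [404.7 427.4 210. ]
210 (112, 85) [595.7 461.1 210. ]
210 (207, 508) [406.6 411.  210. ]
side 210 [584.4 488.4 210. ]
side 210 [587.4 473.6 210. ]
side 210 [398. 438. 210.]
side 210 [404.2 421.8 210. ]
bottom [array([581.4, 457. ,  10. ]), array([427.2, 414.9,  10. ])]
foot [array([567.6, 519.4,   0. ]), array([414.6, 479.4,   0. ]), array([577.2, 478.9,  10. ]), array([423.5, 437. ,  10. ])]
pbot [array([597.6, 479.7,  10. ]), array([404.6, 429. ,  10. ])]
flap [array([608.7,  85.8, 114. ]), array([639.4, -91.2, 114. ]), array([ 480.9, -116.5,  114. ]), array([451.4,  56.6, 114. ])]
ledge [array([ 441.1, -125.8,   80. ]), array([410.2,  52.2,  80. ])]
handle [array([492.2,  19.3, 149. ]), array([508.6, -71.3, 149. ])]
tray [array([ 597.6, -323.6,   25. ]), array([ 582.3, -432. ,   25. ]), array([ 456.4, -415.4,   25. ]), array([ 470. , -307.8,   25. ])]
```

The panel edges agree at z=200 in both cameras. The front face has its middle at about (502,440), with its normal at about (0.257,-0.966). The dryer's yaw is 9.8° and the keeper is at about (450.5,-33). I'm going to the keeper now.

>>> apply_moves(
  deltas=[
    {"tx": 28,"ty": 28,"az": -0.02},
    {"tx": 56,"ty": 56,"az": -0.04},
    {"tx": 84,"ty": 84,"az": -0.06},
    {"tx": 112,"ty": 112,"az": -0.08},
    {"tx": 140,"ty": 140,"az": -0.1},
  ],
)

```text
invalid input at $.deltas[0]: expected keys grip, tx, ty, tz, ax, ay, az
```

>>> apply_moves(
  deltas=[
    {"tx": 28,"ty": 28,"az": -0.011},
    {"tx": 56,"ty": 56,"az": -0.011},
    {"tx": 84,"ty": 84,"az": -0.011},
    {"tx": 112,"ty": 112,"az": -0.011},
    {"tx": 140,"ty": 140,"az": -0.011},
  ],
)

```text
invalid input at $.deltas[0]: expected keys grip, tx, ty, tz, ax, ay, az
```

>>> apply_moves(
  deltas=[
    {"tx": 12,"ty": 38},
    {"tx": 20,"ty": 76},
    {"tx": 22,"ty": 114},
    {"tx": 18,"ty": 152},
    {"tx": 12,"ty": 190},
  ],
)

```text
invalid input at $.deltas[0]: expected keys grip, tx, ty, tz, ax, ay, az
```

All keys are required.

>>> apply_moves(
  deltas=[
    {"grip": 1,"tx": 28,"ty": 28,"tz": 0,"ax": 0,"ay": 0,"az": -0.02},
    {"grip": 1,"tx": 56,"ty": 56,"tz": 0,"ax": 0,"ay": 0,"az": -0.04},
    {"grip": 1,"tx": 84,"ty": 84,"tz": 0,"ax": 0,"ay": 0,"az": -0.06},
    {"grip": 1,"tx": 112,"ty": 112,"tz": 0,"ax": 0,"ay": 0,"az": -0.08},
    {"grip": 1,"tx": 140,"ty": 140,"tz": 0,"ax": 0,"ay": 0,"az": -0.1},
  ],
)

```text
time: 1.87
eef_pos: [314.8, -458.9, 242.5]
tcp_rot: [0.996, 0.09, 0.0, 0.0]
ft_force: [1.3, -0.8, -0.7]
grip_width: 1.005
```

>>> apply_moves(
  deltas=[
    {"grip": 1,"tx": 28,"ty": 28,"tz": 0,"ax": 0,"ay": 0,"az": -0.011},
    {"grip": 1,"tx": 56,"ty": 56,"tz": 0,"ax": 0,"ay": 0,"az": -0.011},
    {"grip": 1,"tx": 84,"ty": 84,"tz": 0,"ax": 0,"ay": 0,"az": -0.011},
    {"grip": 1,"tx": 112,"ty": 112,"tz": 0,"ax": 0,"ay": 0,"az": -0.011},
    {"grip": 1,"tx": 140,"ty": 140,"tz": 0,"ax": 0,"ay": 0,"az": -0.011},
  ],
)

```text
time: 2.28
eef_pos: [455.0, -318.8, 242.6]
tcp_rot: [0.996, 0.085, 0.0, 0.0]
ft_force: [0.5, -0.3, 0.1]
grip_width: 1.002
```

>>> apply_moves(
  deltas=[
    {"grip": 1,"tx": 12,"ty": 38,"tz": 0,"ax": 0,"ay": 0,"az": 0},
    {"grip": 1,"tx": 20,"ty": 76,"tz": 0,"ax": 0,"ay": 0,"az": 0},
    {"grip": 1,"tx": 22,"ty": 114,"tz": 0,"ax": 0,"ay": 0,"az": 0},
    {"grip": 1,"tx": 18,"ty": 152,"tz": 0,"ax": 0,"ay": 0,"az": 0},
    {"grip": 1,"tx": 12,"ty": 190,"tz": 0,"ax": 0,"ay": 0,"az": 0},
  ],
)

```text
time: 2.7
eef_pos: [465.9, -128.2, 242.2]
tcp_rot: [0.996, 0.086, 0.0, -0.0]
ft_force: [0.7, 0.5, 0.2]
grip_width: 1.0
```

>>> apply_moves(
  deltas=[
    {"grip": 1,"tx": -5,"ty": 32,"tz": 0,"ax": 0,"ay": 0,"az": 0},
    {"grip": 1,"tx": -10,"ty": 64,"tz": 0,"ax": 0,"ay": 0,"az": 0},
    {"grip": 1,"tx": -15,"ty": 97,"tz": 0,"ax": 0,"ay": 0,"az": 0},
    {"grip": 1,"tx": -15,"ty": 97,"tz": -15,"ax": 0,"ay": 0,"az": 0},
    {"grip": 1,"tx": -15,"ty": 97,"tz": -30,"ax": 0,"ay": 0,"az": 0},
  ],
)

```text
time: 3.12
eef_pos: [451.4, -30.9, 213.2]
tcp_rot: [0.996, 0.088, 0.002, 0.0]
ft_force: [-0.2, -0.8, 0.5]
grip_width: 0.998
```

```bash
python3 - <<'E'
from h import *
im=robot.capture("top"); crop("top",im,285,160,385,245,7,"pics/t3.png")
s=robot.capture("side"); crop("side",s,260,130,400,260,5,"pics/s3.png")
print(robot.observe()["eef_pos"])
for c in("top","side"):
  for t in("keeper_fin","rail_top"): print(c,t,[(np.array(x["at"]),round(x["p"],2)) for x in robot.mark_of(t,c)[:4]])
E
```

```text
[449.5 -33.  210.6]
top keeper_fin [(array([322.8, 109.9,  57.7]), 0.61), (array([ 458.1, -212.3,   58.2]), 0.52)]
top rail_top [(array([ 528.8, -379.6,   -0.7]), 0.75), (array([287.6, 292.1,   0.1]), 0.3)]
side keeper_fin [(array([446.2, -29.6, 145.8]), 0.8), (array([325.3, 107. ,  62.4]), 0.8), (array([333.9, -50.8,  61.6]), 0.76), (array([ 457.9, -218.2,   58.7]), 0.73)]
side rail_top [(array([451.5, -31.6, 115.4]), 0.79)]
```

View pics/s3.png

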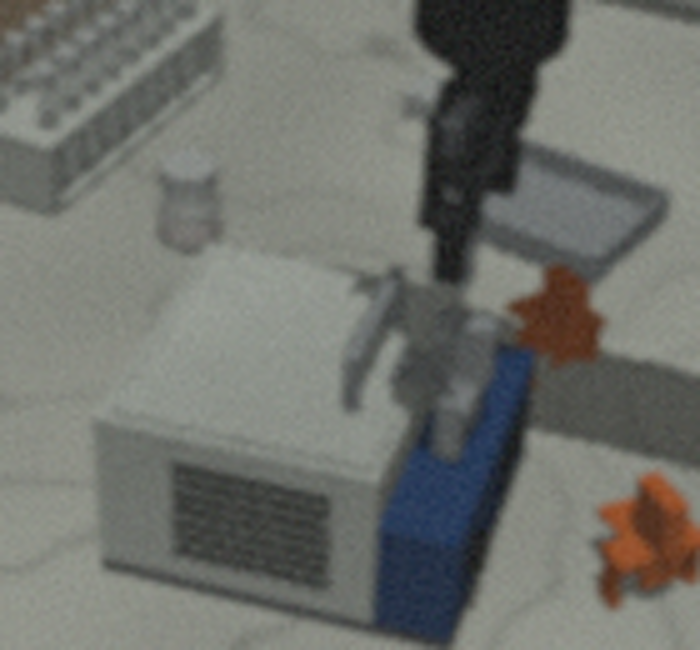

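The gripper is centred over the fin in the side crop, with the tips at about (450,275). Descending.

>>> apply_moves(
  deltas=[
    {"grip": 1,"tx": 0,"ty": 0,"tz": -20,"ax": 0,"ay": 0,"az": 0},
    {"grip": 1,"tx": 0,"ty": 0,"tz": -40,"ax": 0,"ay": 0,"az": 0},
    {"grip": 1,"tx": 0,"ty": 0,"tz": -60,"ax": 0,"ay": 0,"az": 0},
    {"grip": 1,"tx": 0,"ty": 0,"tz": -70,"ax": 0,"ay": 0,"az": 0},
    {"grip": 1,"tx": 0,"ty": 0,"tz": -77,"ax": 0,"ay": 0,"az": 0},
  ],
)

```text
time: 3.83
eef_pos: [450.6, -33.6, 134.7]
tcp_rot: [0.996, 0.085, -0.0, -0.0]
ft_force: [-0.3, -0.5, 0.1]
grip_width: 1.0
```

>>> apply_moves(
  deltas=[
    {"grip": -1,"tx": 0,"ty": 0,"tz": 0,"ax": 0,"ay": 0,"az": 0},
    {"grip": -1,"tx": 0,"ty": 0,"tz": 0,"ax": 0,"ay": 0,"az": 0},
    {"grip": -1,"tx": 0,"ty": 0,"tz": 0,"ax": 0,"ay": 0,"az": 0},
    {"grip": -1,"tx": 0,"ty": 0,"tz": 0,"ax": 0,"ay": 0,"az": 0},
    {"grip": -1,"tx": 0,"ty": 0,"tz": 0,"ax": 0,"ay": 0,"az": 0},
  ],
)

```text
time: 4.25
eef_pos: [451.4, -33.4, 136.1]
tcp_rot: [0.996, 0.085, 0.001, 0.0]
ft_force: [-0.3, -1.3, -0.3]
grip_width: 0.302
```

>>> apply_moves(
  deltas=[
    {"grip": -1,"tx": 0,"ty": 0,"tz": 0,"ax": 0,"ay": 0,"az": 0},
    {"grip": -1,"tx": 0,"ty": 0,"tz": 0,"ax": 0,"ay": 0,"az": 0},
    {"grip": -1,"tx": 0,"ty": 0,"tz": 0,"ax": 0,"ay": 0,"az": 0},
    {"grip": -1,"tx": 0,"ty": 0,"tz": 0,"ax": 0,"ay": 0,"az": 0},
    {"grip": -1,"tx": 0,"ty": 0,"tz": 0,"ax": 0,"ay": 0,"az": 0},
  ],
)

```text
time: 4.67
eef_pos: [451.4, -33.3, 136.0]
tcp_rot: [0.996, 0.085, 0.001, 0.0]
ft_force: [-0.6, 0.1, 6.4]
grip_width: 0.157
```

>>> apply_moves(
  deltas=[
    {"grip": -1,"tx": 0,"ty": 0,"tz": 6,"ax": 0,"ay": 0,"az": 0},
    {"grip": -1,"tx": 0,"ty": 0,"tz": 14,"ax": 0,"ay": 0,"az": 0},
    {"grip": -1,"tx": 0,"ty": 0,"tz": 24,"ax": 0,"ay": 0,"az": 0},
    {"grip": -1,"tx": 0,"ty": 0,"tz": 34,"ax": 0,"ay": 0,"az": 0},
    {"grip": -1,"tx": 0,"ty": 0,"tz": 44,"ax": 0,"ay": 0,"az": 0},
  ],
)

```text
time: 5.08
eef_pos: [450.9, -33.3, 180.7]
tcp_rot: [0.996, 0.085, 0.0, 0.0]
ft_force: [-0.1, 0.4, -0.8]
grip_width: 0.157
```

>>> apply_moves(
  deltas=[
    {"grip": -1,"tx": 0,"ty": 0,"tz": 20,"ax": 0,"ay": 0,"az": 0},
    {"grip": -1,"tx": 0,"ty": 0,"tz": 40,"ax": 0,"ay": 0,"az": 0},
    {"grip": -1,"tx": 0,"ty": 0,"tz": 60,"ax": 0,"ay": 0,"az": 0},
    {"grip": -1,"tx": 0,"ty": 0,"tz": 70,"ax": 0,"ay": 0,"az": 0},
    {"grip": -1,"tx": 0,"ty": 0,"tz": 70,"ax": 0,"ay": 0,"az": 0},
  ],
)

```text
time: 5.5
eef_pos: [452.1, -33.3, 252.3]
tcp_rot: [0.996, 0.085, 0.002, 0.001]
ft_force: [0.4, -0.6, -1.0]
grip_width: 0.155
```

```bash
python3 - <<'E'
from h import *
s=robot.capture("side"); crop("side",s,260,100,420,250,5,"pics/s4.png")
print(robot.observe()["eef_pos"],robot.observe()["grip_width"])
for c in("side",):
  for t in("keeper_fin","tray"): print(c,t,[(np.array(x["at"]),round(x["p"],2)) for x in robot.mark_of(t,c)[:4]])
E
```

```text
[451.4 -33.3 250.4] 0.15449163107931613
side keeper_fin [(array([333. , -50.9,  58.5]), 0.95), (array([323.3, 109.2,  60.9]), 0.93), (array([446. , -30.3, 261. ]), 0.8), (array([ 458. , -216.9,   62.5]), 0.62)]
side tray [(array([ 526.7, -371.1,   -2.5]), 0.76)]
```

View pics/s4.png

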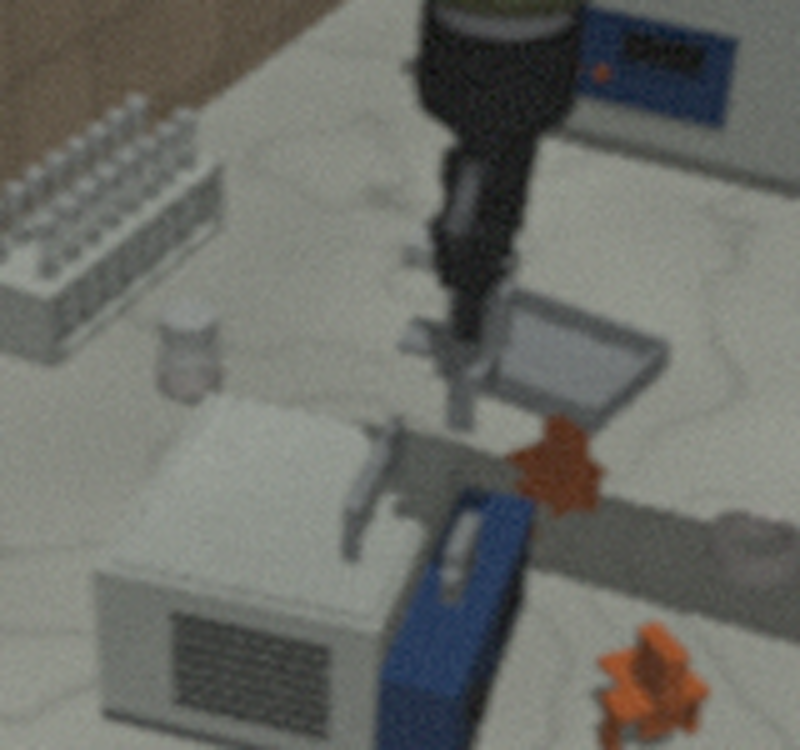

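The clip is lifted clear (at about (455,370) in the crop) and the rail is bare. Carrying it to the tray.

>>> apply_moves(
  deltas=[
    {"grip": -1,"tx": 7,"ty": -34,"tz": 0,"ax": 0,"ay": 0,"az": 0},
    {"grip": -1,"tx": 14,"ty": -70,"tz": 0,"ax": 0,"ay": 0,"az": 0},
    {"grip": -1,"tx": 21,"ty": -106,"tz": 0,"ax": 0,"ay": 0,"az": 0},
    {"grip": -1,"tx": 28,"ty": -142,"tz": 0,"ax": 0,"ay": 0,"az": 0},
    {"grip": -1,"tx": 35,"ty": -178,"tz": 0,"ax": 0,"ay": 0,"az": 0},
  ],
)

```text
time: 6.07
eef_pos: [485.2, -212.8, 247.6]
tcp_rot: [0.996, 0.085, -0.001, -0.001]
ft_force: [1.0, 0.2, -0.3]
grip_width: 0.156
```

>>> apply_moves(
  deltas=[
    {"grip": -1,"tx": 7,"ty": -36,"tz": 0,"ax": 0,"ay": 0,"az": 0},
    {"grip": -1,"tx": 14,"ty": -72,"tz": 0,"ax": 0,"ay": 0,"az": 0},
    {"grip": -1,"tx": 21,"ty": -106,"tz": -5,"ax": 0,"ay": 0,"az": 0},
    {"grip": -1,"tx": 28,"ty": -136,"tz": -20,"ax": 0,"ay": 0,"az": 0},
    {"grip": -1,"tx": 33,"ty": -161,"tz": -45,"ax": 0,"ay": 0,"az": 0},
  ],
)

```text
time: 6.48
eef_pos: [519.2, -375.5, 204.3]
tcp_rot: [0.996, 0.084, 0.001, 0.001]
ft_force: [0.5, -0.2, -0.4]
grip_width: 0.152
```

>>> apply_moves(
  deltas=[
    {"grip": -1,"tx": 0,"ty": 0,"tz": -30,"ax": 0,"ay": 0,"az": 0},
    {"grip": -1,"tx": 0,"ty": 0,"tz": -60,"ax": 0,"ay": 0,"az": 0},
    {"grip": -1,"tx": 0,"ty": 0,"tz": -90,"ax": 0,"ay": 0,"az": 0},
    {"grip": -1,"tx": 0,"ty": 0,"tz": -115,"ax": 0,"ay": 0,"az": 0},
    {"grip": -1,"tx": 0,"ty": 0,"tz": -130,"ax": 0,"ay": 0,"az": 0},
  ],
)

```text
time: 6.9
eef_pos: [516.2, -370.6, 68.6]
tcp_rot: [0.996, 0.085, -0.003, -0.003]
ft_force: [0.0, -0.2, -1.6]
grip_width: 0.156
```

```bash
python3 - <<'E'
from h import *
s=robot.capture("side"); crop("side",s,310,110,430,210,6,"pics/s5.png")
s=robot.capture("top"); crop("top",s,370,160,470,250,6,"pics/t5.png")
print(robot.observe()["eef_pos"],robot.observe()["grip_width"],robot.observe()["ft_force"])
for c in("side",):
  for t in("keeper_fin","tray"): print(c,t,[(np.array(x["at"]),round(x["p"],2)) for x in robot.mark_of(t,c)[:4]])
E
```

```text
[ 515.8 -370.3   68.8] 0.15287027728077587 [-0.6 -0.5 -0.5]
side keeper_fin [(array([ 456.6, -217.5,   60.3]), 0.76), (array([335.1, -50. ,  58.7]), 0.72), (array([323.7, 108.6,  62.7]), 0.67), (array([ 512.7, -370. ,   78.8]), 0.66)]
side tray [(array([ 524.5, -373.1,   -0.6]), 0.73), (array([459.8, 234.6,  -0.3]), 0.73), (array([620. ,  -6.5, 107.9]), 0.48)]
```

View pics/s5.png

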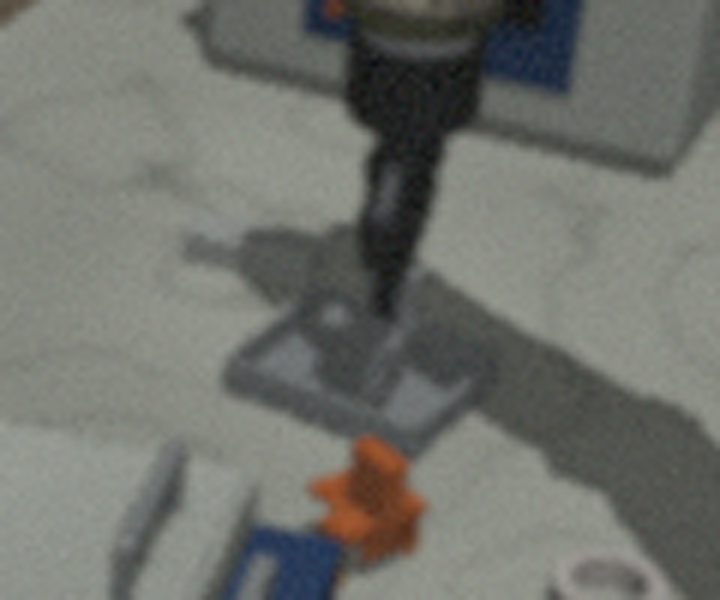

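View pics/t5.png

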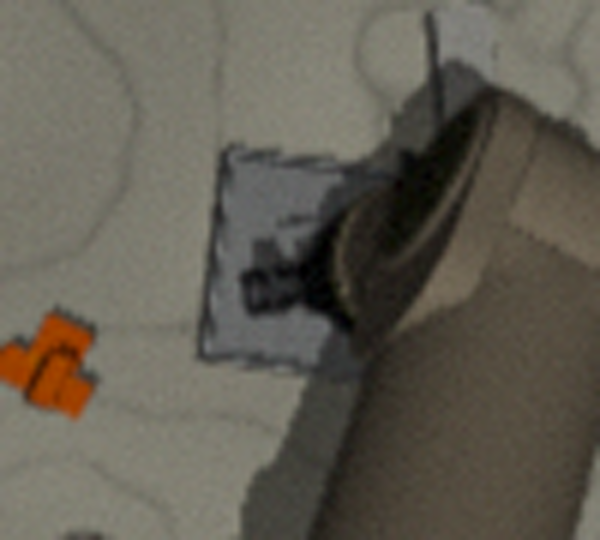

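>>> apply_moves(
  deltas=[
    {"grip": -1,"tx": 0,"ty": 0,"tz": -1,"ax": 0,"ay": 0,"az": 0},
    {"grip": -1,"tx": 0,"ty": 0,"tz": -2,"ax": 0,"ay": 0,"az": 0},
    {"grip": -1,"tx": 0,"ty": 0,"tz": -3,"ax": 0,"ay": 0,"az": 0},
    {"grip": -1,"tx": 0,"ty": 0,"tz": -4,"ax": 0,"ay": 0,"az": 0},
    {"grip": -1,"tx": 0,"ty": 0,"tz": -5,"ax": 0,"ay": 0,"az": 0},
  ],
)

```text
time: 7.52
eef_pos: [519.0, -372.5, 69.8]
tcp_rot: [0.996, 0.085, 0.0, 0.0]
ft_force: [-0.5, 0.7, 0.1]
grip_width: 0.157
```

>>> apply_moves(
  deltas=[
    {"grip": -1,"tx": 0,"ty": 0,"tz": -1,"ax": 0,"ay": 0,"az": 0},
    {"grip": -1,"tx": 0,"ty": 0,"tz": -2,"ax": 0,"ay": 0,"az": 0},
    {"grip": -1,"tx": 0,"ty": 0,"tz": -2,"ax": 0,"ay": 0,"az": 0},
    {"grip": -1,"tx": 0,"ty": 0,"tz": -2.5,"ax": 0,"ay": 0,"az": 0},
    {"grip": -1,"tx": 0,"ty": 0,"tz": -2.5,"ax": 0,"ay": 0,"az": 0},
  ],
)

```text
time: 7.93
eef_pos: [518.8, -372.3, 66.7]
tcp_rot: [0.996, 0.085, -0.0, -0.0]
ft_force: [0.4, 0.3, -1.0]
grip_width: 0.159
```

>>> apply_moves(
  deltas=[
    {"grip": -1,"tx": 0,"ty": 0,"tz": -1,"ax": 0,"ay": 0,"az": 0},
    {"grip": -1,"tx": 0,"ty": 0,"tz": -2,"ax": 0,"ay": 0,"az": 0},
    {"grip": -1,"tx": 0,"ty": 0,"tz": -3,"ax": 0,"ay": 0,"az": 0},
    {"grip": -1,"tx": 0,"ty": 0,"tz": -4,"ax": 0,"ay": 0,"az": 0},
    {"grip": -1,"tx": 0,"ty": 0,"tz": -5,"ax": 0,"ay": 0,"az": 0},
  ],
)

```text
time: 8.35
eef_pos: [518.8, -372.3, 61.6]
tcp_rot: [0.996, 0.085, -0.0, -0.0]
ft_force: [0.8, 0.1, -0.7]
grip_width: 0.15
```

>>> apply_moves(
  deltas=[
    {"grip": -1,"tx": 0,"ty": 0,"tz": -0.5,"ax": 0,"ay": 0,"az": 0},
    {"grip": -1,"tx": 0,"ty": 0,"tz": -1,"ax": 0,"ay": 0,"az": 0},
    {"grip": -1,"tx": 0,"ty": 0,"tz": -1.5,"ax": 0,"ay": 0,"az": 0},
    {"grip": -1,"tx": 0,"ty": 0,"tz": -2,"ax": 0,"ay": 0,"az": 0},
    {"grip": -1,"tx": 0,"ty": 0,"tz": -2,"ax": 0,"ay": 0,"az": 0},
  ],
)

```text
time: 8.77
eef_pos: [518.8, -372.3, 59.7]
tcp_rot: [0.996, 0.085, -0.0, -0.0]
ft_force: [0.4, 0.1, -0.3]
grip_width: 0.155
```

>>> apply_moves(
  deltas=[
    {"grip": -1,"tx": 0,"ty": 0,"tz": -0.5,"ax": 0,"ay": 0,"az": 0},
    {"grip": -1,"tx": 0,"ty": 0,"tz": -0.8,"ax": 0,"ay": 0,"az": 0},
    {"grip": -1,"tx": 0,"ty": 0,"tz": -1,"ax": 0,"ay": 0,"az": 0},
    {"grip": -1,"tx": 0,"ty": 0,"tz": -1,"ax": 0,"ay": 0,"az": 0},
    {"grip": -1,"tx": 0,"ty": 0,"tz": -1,"ax": 0,"ay": 0,"az": 0},
  ],
)

```text
time: 9.18
eef_pos: [518.8, -372.3, 58.8]
tcp_rot: [0.996, 0.085, 0.0, -0.0]
ft_force: [-0.0, 0.2, -1.0]
grip_width: 0.152
```

>>> apply_moves(
  deltas=[
    {"grip": -1,"tx": 0,"ty": 0,"tz": -0.5,"ax": 0,"ay": 0,"az": 0},
    {"grip": -1,"tx": 0,"ty": 0,"tz": -0.8,"ax": 0,"ay": 0,"az": 0},
    {"grip": -1,"tx": 0,"ty": 0,"tz": -1,"ax": 0,"ay": 0,"az": 0},
    {"grip": -1,"tx": 0,"ty": 0,"tz": -1,"ax": 0,"ay": 0,"az": 0},
    {"grip": -1,"tx": 0,"ty": 0,"tz": -1,"ax": 0,"ay": 0,"az": 0},
  ],
)

```text
time: 9.6
eef_pos: [518.8, -372.3, 57.7]
tcp_rot: [0.996, 0.085, 0.0, -0.0]
ft_force: [-1.0, 0.1, -0.4]
grip_width: 0.157
```

>>> apply_moves(
  deltas=[
    {"grip": -1,"tx": 0,"ty": 0,"tz": -0.5,"ax": 0,"ay": 0,"az": 0},
    {"grip": -1,"tx": 0,"ty": 0,"tz": -1,"ax": 0,"ay": 0,"az": 0},
    {"grip": -1,"tx": 0,"ty": 0,"tz": -1.3,"ax": 0,"ay": 0,"az": 0},
    {"grip": -1,"tx": 0,"ty": 0,"tz": -1.3,"ax": 0,"ay": 0,"az": 0},
    {"grip": -1,"tx": 0,"ty": 0,"tz": -1.3,"ax": 0,"ay": 0,"az": 0},
  ],
)

```text
time: 10.02
eef_pos: [518.8, -372.3, 56.4]
tcp_rot: [0.996, 0.085, -0.0, -0.0]
ft_force: [-0.2, 0.5, -0.5]
grip_width: 0.156
```

>>> apply_moves(
  deltas=[
    {"grip": -1,"tx": 0,"ty": 0,"tz": -0.5,"ax": 0,"ay": 0,"az": 0},
    {"grip": -1,"tx": 0,"ty": 0,"tz": -1,"ax": 0,"ay": 0,"az": 0},
    {"grip": -1,"tx": 0,"ty": 0,"tz": -1.3,"ax": 0,"ay": 0,"az": 0},
    {"grip": -1,"tx": 0,"ty": 0,"tz": -1.3,"ax": 0,"ay": 0,"az": 0},
    {"grip": -1,"tx": 0,"ty": 0,"tz": -1.3,"ax": 0,"ay": 0,"az": 0},
  ],
)

```text
time: 10.43
eef_pos: [519.0, -372.4, 56.0]
tcp_rot: [0.996, 0.085, 0.0, 0.0]
ft_force: [-2.9, 2.1, 5.4]
grip_width: 0.153
```

Contact is felt: 5 N up, with the height held at 56. Releasing gently.

>>> apply_moves(
  deltas=[
    {"grip": 0,"tx": 0,"ty": 0,"tz": 0.3,"ax": 0,"ay": 0,"az": 0},
    {"grip": 0,"tx": 0,"ty": 0,"tz": 0.3,"ax": 0,"ay": 0,"az": 0},
    {"grip": 0,"tx": 0,"ty": 0,"tz": 0.3,"ax": 0,"ay": 0,"az": 0},
    {"grip": 0,"tx": 0,"ty": 0,"tz": 0.3,"ax": 0,"ay": 0,"az": 0},
    {"grip": 0,"tx": 0,"ty": 0,"tz": 3,"ax": 0,"ay": 0,"az": 0},
  ],
)

```text
time: 10.85
eef_pos: [518.5, -372.1, 57.5]
tcp_rot: [0.996, 0.085, -0.0, -0.0]
ft_force: [-1.0, -0.7, -0.6]
grip_width: 0.502
```

>>> apply_moves(
  deltas=[
    {"grip": 0,"tx": 0,"ty": 0,"tz": 10,"ax": 0,"ay": 0,"az": 0},
    {"grip": 0,"tx": 0,"ty": 0,"tz": 30,"ax": 0,"ay": 0,"az": 0},
    {"grip": 0,"tx": 0,"ty": 0,"tz": 60,"ax": 0,"ay": 0,"az": 0},
    {"grip": 0,"tx": 0,"ty": 0,"tz": 95,"ax": 0,"ay": 0,"az": 0},
    {"grip": 0,"tx": 0,"ty": 0,"tz": 130,"ax": 0,"ay": 0,"az": 0},
  ],
)

```text
time: 11.27
eef_pos: [518.5, -372.1, 190.1]
tcp_rot: [0.996, 0.085, -0.0, -0.0]
ft_force: [1.1, -0.6, 0.6]
grip_width: 0.505
```

```bash
python3 - <<'E'
from h import *
s=robot.capture("side"); crop("side",s,310,110,430,210,6,"pics/s6.png")
print(robot.observe()["eef_pos"],robot.observe()["grip_width"],robot.observe()["joint_positions"]*100)
for c in("side",):
  for t in("keeper",): print(c,t,[(np.array(x["at"]),round(x["p"],2)) for x in robot.mark_of(t,c)[:4]])
E
```

```text
[ 521.5 -373.9  199.2] 0.5035214484696244 [ 70.8  44.1 -19.1 139.    8.4 130.7 -88.6]
side keeper [(array([333.4, -51.3,  -4.1]), 0.77), (array([ 460.6, -213.1,    0.7]), 0.77), (array([322.4, 107.9,  -0.1]), 0.65), (array([ 518.1, -373.9,    6.1]), 0.57)]
```

View pics/s6.png

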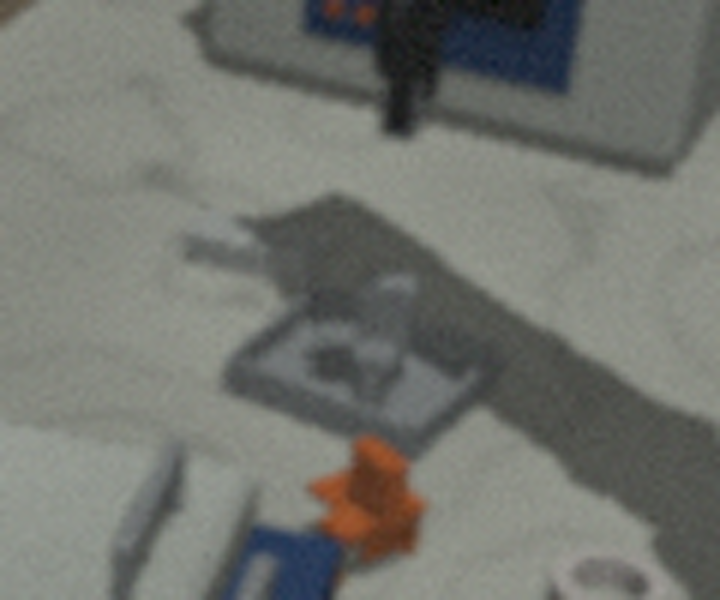

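The clip stands on its legs in the tray at about (385,340) in the crop, released. Next the flap handle: turn +90° while moving.

>>> apply_moves(
  deltas=[
    {"grip": 0,"tx": 0,"ty": 20,"tz": 12,"ax": 0,"ay": 0,"az": 0.11},
    {"grip": 0,"tx": 0,"ty": 46,"tz": 24,"ax": 0,"ay": 0,"az": 0.22},
    {"grip": 0,"tx": 0,"ty": 74,"tz": 36,"ax": 0,"ay": 0,"az": 0.33},
    {"grip": 0,"tx": 0,"ty": 102,"tz": 46,"ax": 0,"ay": 0,"az": 0.44},
    {"grip": 0,"tx": 0,"ty": 130,"tz": 52,"ax": 0,"ay": 0,"az": 0.55},
  ],
)

```text
time: 11.78
eef_pos: [519.2, -241.2, 242.4]
tcp_rot: [0.935, 0.355, 0.001, 0.001]
ft_force: [1.2, -0.1, 0.4]
grip_width: 0.502
```

>>> apply_moves(
  deltas=[
    {"grip": 0,"tx": -2,"ty": 28,"tz": 0,"ax": 0,"ay": 0,"az": 0.11},
    {"grip": 0,"tx": -4,"ty": 56,"tz": 0,"ax": 0,"ay": 0,"az": 0.22},
    {"grip": 0,"tx": -6,"ty": 84,"tz": 0,"ax": 0,"ay": 0,"az": 0.33},
    {"grip": 0,"tx": -8,"ty": 112,"tz": 0,"ax": 0,"ay": 0,"az": 0.44},
    {"grip": 0,"tx": -10,"ty": 140,"tz": 0,"ax": 0,"ay": 0,"az": 0.55},
  ],
)

```text
time: 12.2
eef_pos: [508.6, -101.0, 241.1]
tcp_rot: [0.803, 0.596, 0.0, 0.001]
ft_force: [1.5, 0.5, 1.3]
grip_width: 0.499
```

>>> apply_moves(
  deltas=[
    {"grip": 0,"tx": -2,"ty": 25,"tz": 0,"ax": 0,"ay": 0,"az": 0.11},
    {"grip": 0,"tx": -4,"ty": 50,"tz": 0,"ax": 0,"ay": 0,"az": 0.22},
    {"grip": 0,"tx": -7,"ty": 68,"tz": 0,"ax": 0,"ay": 0,"az": 0.33},
    {"grip": 0,"tx": -9.5,"ty": 76,"tz": 0,"ax": 0,"ay": 0,"az": 0.43},
    {"grip": 0,"tx": -9.5,"ty": 76.3,"tz": 0,"ax": 0,"ay": 0,"az": 0.471},
  ],
)

```text
time: 12.62
eef_pos: [499.0, -23.0, 241.2]
tcp_rot: [0.64, 0.768, 0.0, 0.0]
ft_force: [0.7, -0.3, 0.3]
grip_width: 0.5
```

```bash
python3 - <<'E'
from h import *
s=robot.capture("side"); crop("side",s,260,110,400,240,5,"pics/s7.png")
for c in("side",):
  for t in("flap_handle","flap_hinge"): print(c,t,[(np.array(x["at"]),round(x["p"],2)) for x in robot.mark_of(t,c)[:4]])
print(robot.observe()["eef_pos"],robot.observe()["tcp_rot"]*1000,robot.observe()["joint_positions"]*100)
E
```

```text
side flap_handle [(array([499.4, -24.3, 151.2]), 0.96), (array([752.3, 218.8,   2.1]), 0.69)]
side flap_hinge [(array([619.5,  -5.9, 109. ]), 0.81), (array([750.2, 218.4,   1.9]), 0.23)]
[499.4 -26.1 240.8] [644.6 764.5   0.1   0.5] [ 52.1  15.6 -59.2 168.6   9.  132.6   8.3]
```

View pics/s7.png

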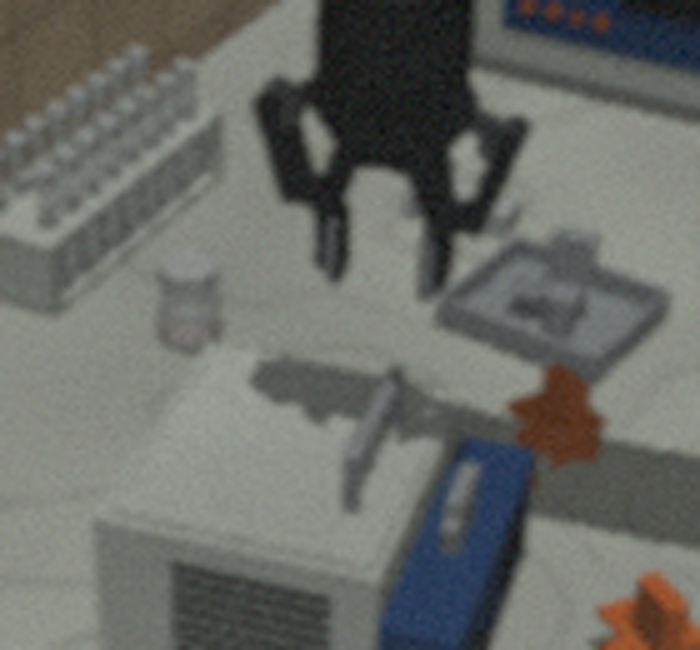

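>>> apply_moves(
  deltas=[
    {"grip": 0,"tx": 0,"ty": 0,"tz": -20,"ax": 0,"ay": 0,"az": 0},
    {"grip": 0,"tx": 0,"ty": 0,"tz": -45,"ax": 0,"ay": 0,"az": 0},
    {"grip": 0,"tx": 0,"ty": 0,"tz": -70,"ax": 0,"ay": 0,"az": 0},
    {"grip": 0,"tx": 0,"ty": 0,"tz": -85,"ax": 0,"ay": 0,"az": 0},
    {"grip": 0,"tx": 0,"ty": 0,"tz": -94,"ax": 0,"ay": 0,"az": 0},
  ],
)

```text
time: 13.18
eef_pos: [498.3, -26.8, 144.3]
tcp_rot: [0.645, 0.764, -0.001, -0.001]
ft_force: [-1.1, 0.1, 0.1]
grip_width: 0.499
```

>>> apply_moves(
  deltas=[
    {"grip": 0,"tx": 0,"ty": 0,"tz": 0,"ax": 0,"ay": 0,"az": 0},
    {"grip": -1,"tx": 0,"ty": 0,"tz": 0,"ax": 0,"ay": 0,"az": 0},
    {"grip": -1,"tx": 0,"ty": 0,"tz": 0,"ax": 0,"ay": 0,"az": 0},
    {"grip": -1,"tx": 0,"ty": 0,"tz": 0,"ax": 0,"ay": 0,"az": 0},
    {"grip": -1,"tx": 0,"ty": 0,"tz": 0,"ax": 0,"ay": 0,"az": 0},
  ],
)

```text
time: 13.6
eef_pos: [500.5, -26.1, 147.6]
tcp_rot: [0.644, 0.765, 0.001, 0.001]
ft_force: [1.6, 0.1, 4.2]
grip_width: 0.089
```

```bash
python3 - <<'E'
from h import *
s=robot.capture("side"); crop("side",s,260,110,400,240,5,"pics/s8.png")
o=robot.observe();print(o["eef_pos"],o["ft_force"],o["grip_width"],o["joint_positions"]*100)
E
```

```text
[500.5 -26.1 147.6] [ 0.6 -0.5  5.6] 0.08854082582332522 [ 50.2  23.7 -58.6 181.7  14.5 112.7   3.8]
```

View pics/s8.png

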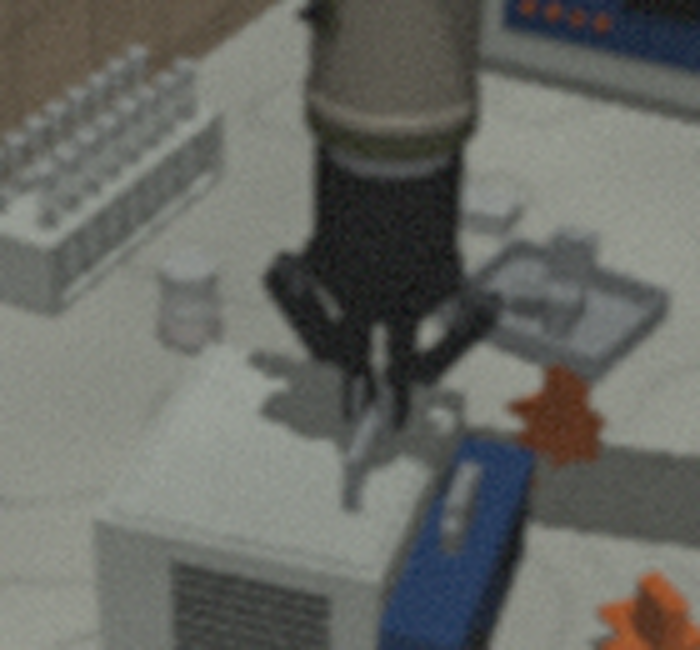

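The bar is held (opening 7.5 mm). Swinging it along the hinge arc, first to 25°, then to 50°.

>>> apply_moves(
  deltas=[
    {"grip": -1,"tx": 3.6,"ty": 0.6,"tz": 10.3,"ax": 0,"ay": 0,"az": 0},
    {"grip": -1,"tx": 8.1,"ty": 1.4,"tz": 20.3,"ax": 0,"ay": 0,"az": 0},
    {"grip": -1,"tx": 13.5,"ty": 2.3,"tz": 29.8,"ax": 0,"ay": 0,"az": 0},
    {"grip": -1,"tx": 19.6,"ty": 3.4,"tz": 38.8,"ax": 0,"ay": 0,"az": 0},
    {"grip": -1,"tx": 26.5,"ty": 4.6,"tz": 47.2,"ax": 0,"ay": 0,"az": 0},
  ],
)

```text
time: 14.07
eef_pos: [524.3, -21.8, 193.5]
tcp_rot: [0.644, 0.765, -0.002, -0.001]
ft_force: [-4.9, -1.0, -1.3]
grip_width: 0.092
```

>>> apply_moves(
  deltas=[
    {"grip": -1,"tx": 7.6,"ty": 1.3,"tz": 7.8,"ax": 0,"ay": 0,"az": 0},
    {"grip": -1,"tx": 15.8,"ty": 2.7,"tz": 14.9,"ax": 0,"ay": 0,"az": 0},
    {"grip": -1,"tx": 24.6,"ty": 4.2,"tz": 21.3,"ax": 0,"ay": 0,"az": 0},
    {"grip": -1,"tx": 33.9,"ty": 5.8,"tz": 26.8,"ax": 0,"ay": 0,"az": 0},
    {"grip": -1,"tx": 43.6,"ty": 7.5,"tz": 31.5,"ax": 0,"ay": 0,"az": 0},
  ],
)

```text
time: 14.48
eef_pos: [568.2, -14.0, 227.3]
tcp_rot: [0.644, 0.765, -0.001, -0.001]
ft_force: [-12.0, -0.7, 15.2]
grip_width: 0.086
```

```bash
python3 - <<'E'
from h import *
s=robot.capture("side"); crop("side",s,260,80,400,240,4,"pics/s9.png")
o=robot.observe();print(o["eef_pos"],o["ft_force"],o["grip_width"],o["joint_positions"]*100)
print(robot.mark_of("flap_handle","side")[:2],robot.mark_of("slot","side")[:2],robot.mark_of("plate_tab","side")[:2])
E
```

```text
[570.5 -13.5 227.7] [-6.3 -1.7 14.6] 0.08764604273005352 [ 42.9  32.8 -58.6 152.7  18.4 134.1  -0.3]
[{'at': [567.0, -13.9, 224.7], 'p': 0.87}] [{'at': [523.4, -16.6, 63.1], 'p': 0.65}] [{'at': [522.4, -19.6, 91.3], 'p': 0.58}]
```

View pics/s9.png

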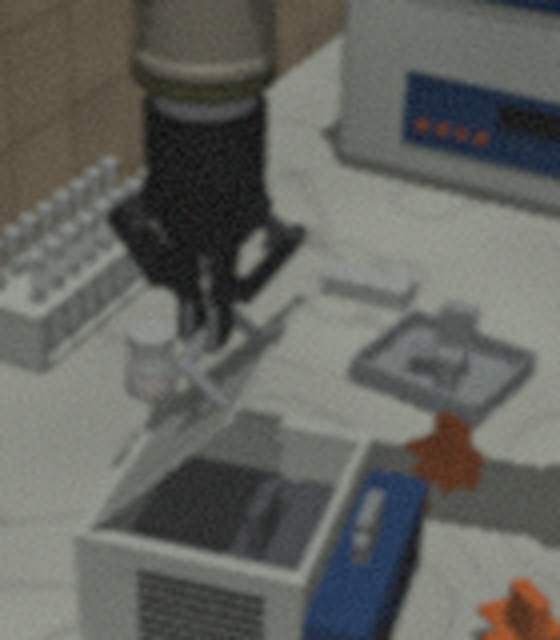

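The flap is up about 50° and the plate tab shows at about (265,515) in the crop. I'll go a little further, then release with a small opening and lift away.

>>> apply_moves(
  deltas=[
    {"grip": -1,"tx": 5,"ty": 0.9,"tz": 2.5,"ax": 0,"ay": 0,"az": 0},
    {"grip": -1,"tx": 10,"ty": 1.7,"tz": 4.2,"ax": 0,"ay": 0,"az": 0},
    {"grip": -0.45,"tx": 10,"ty": 1.7,"tz": 4.2,"ax": 0,"ay": 0,"az": 0},
    {"grip": -0.45,"tx": 10,"ty": 1.7,"tz": 4.2,"ax": 0,"ay": 0,"az": 0},
    {"grip": -0.45,"tx": 10,"ty": 1.7,"tz": 4.2,"ax": 0,"ay": 0,"az": 0},
  ],
)

```text
time: 15.1
eef_pos: [579.3, -12.3, 229.0]
tcp_rot: [0.644, 0.765, -0.0, -0.0]
ft_force: [-1.0, -0.3, -1.0]
grip_width: 0.274
```

>>> apply_moves(
  deltas=[
    {"grip": -0.45,"tx": 0,"ty": 0,"tz": 8,"ax": 0,"ay": 0,"az": 0},
    {"grip": -0.45,"tx": 0,"ty": 0,"tz": 20,"ax": 0,"ay": 0,"az": 0},
    {"grip": -0.45,"tx": 0,"ty": 0,"tz": 40,"ax": 0,"ay": 0,"az": 0},
    {"grip": -1,"tx": 0,"ty": 0,"tz": 60,"ax": 0,"ay": 0,"az": 0},
    {"grip": -1,"tx": 0,"ty": 0,"tz": 70,"ax": 0,"ay": 0,"az": 0},
  ],
)

```text
time: 15.52
eef_pos: [580.2, -12.0, 302.9]
tcp_rot: [0.644, 0.765, 0.001, 0.002]
ft_force: [0.0, 0.5, 0.4]
grip_width: 0.009
```

```bash
python3 - <<'E'
from h import *
s=robot.capture("side"); crop("side",s,260,50,400,240,4,"pics/s10.png")
o=robot.observe();print(o["eef_pos"],o["ft_force"],o["grip_width"],o["joint_positions"]*100)
print(robot.mark_of("flap_handle","side")[:2],robot.mark_of("slot","side")[:2],robot.mark_of("plate_tab","side")[:2])
E
```

```text
[580.7 -11.9 304. ] [-0.6  0.7  2.3] 5.746764947862238e-07 [ 41.4  31.6 -58.9 137.2  17.5 149.9   0.7]
[{'at': [578.5, -12.4, 231.6], 'p': 0.85}, {'at': [755.7, 215.8, 0.4], 'p': 0.39}] [{'at': [507.4, 442.2, 110.5], 'p': 0.65}, {'at': [525.1, -18.2, 65.3], 'p': 0.55}] [{'at': [522.1, -20.4, 88.1], 'p': 0.44}]
```

View pics/s10.png

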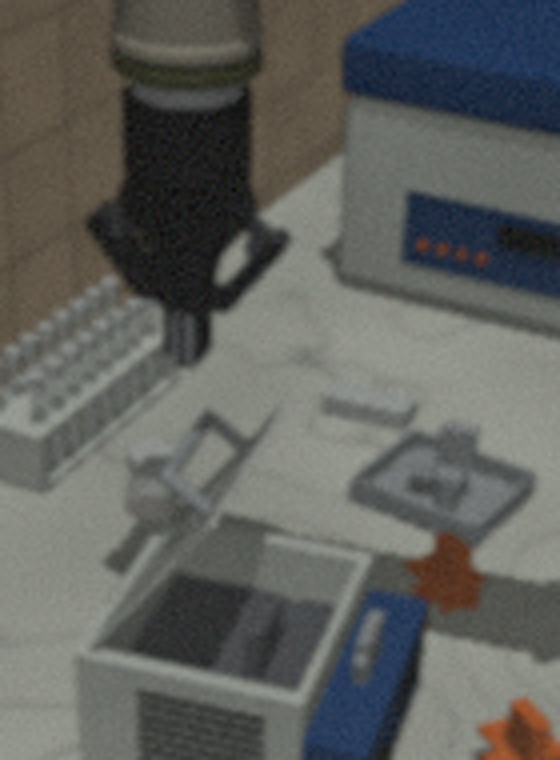

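The flap stays at about 55°, with its handle at about (185,490) in the crop. I'll go round to the front with the fingers shut and push it the rest of the way.

>>> apply_moves(
  deltas=[
    {"grip": -1,"tx": -31,"ty": -5,"tz": 0,"ax": 0,"ay": 0,"az": 0},
    {"grip": -1,"tx": -62,"ty": -10,"tz": 0,"ax": 0,"ay": 0,"az": 0},
    {"grip": -1,"tx": -93,"ty": -16,"tz": 0,"ax": 0,"ay": 0,"az": 0},
    {"grip": -1,"tx": -93,"ty": -16,"tz": -30,"ax": 0,"ay": 0,"az": 0},
    {"grip": -1,"tx": -93,"ty": -16,"tz": -60,"ax": 0,"ay": 0,"az": 0},
  ],
)

```text
time: 16.13
eef_pos: [485.8, -29.1, 239.3]
tcp_rot: [0.645, 0.764, 0.0, 0.002]
ft_force: [1.7, 0.2, -0.7]
grip_width: 0.0
```

>>> apply_moves(
  deltas=[
    {"grip": -1,"tx": 0,"ty": 0,"tz": -20,"ax": 0,"ay": 0,"az": 0},
    {"grip": -1,"tx": 0,"ty": 0,"tz": -28,"ax": 0,"ay": 0,"az": 0},
    {"grip": -1,"tx": 10,"ty": 1.7,"tz": -28,"ax": 0,"ay": 0,"az": 0},
    {"grip": -1,"tx": 20,"ty": 3.5,"tz": -28,"ax": 0,"ay": 0,"az": 0},
    {"grip": -1,"tx": 30,"ty": 5,"tz": -28,"ax": 0,"ay": 0,"az": 0},
  ],
)

```text
time: 16.55
eef_pos: [518.3, -22.9, 212.2]
tcp_rot: [0.644, 0.765, 0.001, 0.001]
ft_force: [-0.3, 0.3, 1.0]
grip_width: -0.001
```

>>> apply_moves(
  deltas=[
    {"grip": -1,"tx": 10,"ty": 1.7,"tz": 0,"ax": 0,"ay": 0,"az": 0},
    {"grip": -1,"tx": 20,"ty": 3.5,"tz": 0,"ax": 0,"ay": 0,"az": 0},
    {"grip": -1,"tx": 30,"ty": 5.2,"tz": 0,"ax": 0,"ay": 0,"az": 0},
    {"grip": -1,"tx": 40,"ty": 7,"tz": 0,"ax": 0,"ay": 0,"az": 0},
    {"grip": -1,"tx": 50,"ty": 8.6,"tz": 0,"ax": 0,"ay": 0,"az": 0},
  ],
)

```text
time: 16.97
eef_pos: [573.4, -13.4, 224.6]
tcp_rot: [0.644, 0.765, 0.006, 0.008]
ft_force: [-18.8, -1.1, 80.1]
grip_width: -0.001
```

```bash
python3 - <<'E'
from h import *
s=robot.capture("side"); crop("side",s,260,80,400,240,4,"pics/s11.png")
o=robot.observe();print(o["eef_pos"],o["ft_force"],o["grip_width"],o["joint_positions"]*100)
print(robot.mark_of("flap_handle","side")[:2])
E
```

```text
[575.9 -12.9 225.3] [-11.7  -1.8  64.5] 0.002257185716882094 [ 43.4  32.4 -59.  153.9  18.9 131.1  -0.6]
[{'at': [627.1, -1.6, 236.4], 'p': 0.58}]
```

View pics/s11.png

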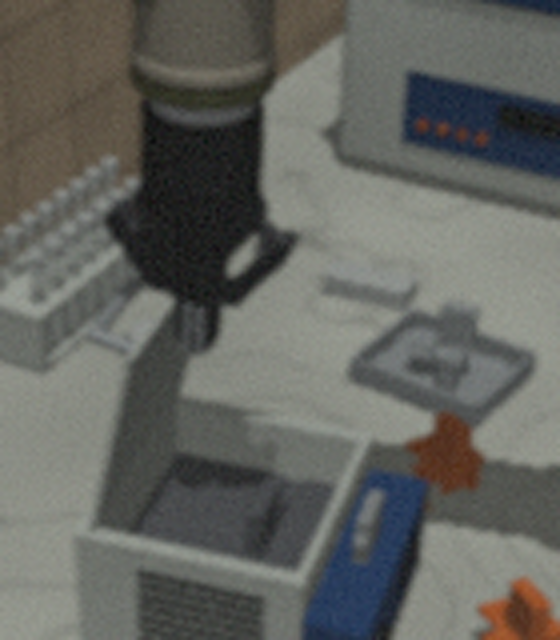

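The force jumped to 80 N upwards: the flap's edge is wedged under the finger's knuckle. Backing up at once.

>>> apply_moves(
  deltas=[
    {"grip": -1,"tx": -4,"ty": -0.7,"tz": 12,"ax": 0,"ay": 0,"az": 0},
    {"grip": -1,"tx": -8,"ty": -1.4,"tz": 20,"ax": 0,"ay": 0,"az": 0},
    {"grip": -1,"tx": -12,"ty": -2,"tz": 26,"ax": 0,"ay": 0,"az": 0},
    {"grip": -1,"tx": -16,"ty": -2.8,"tz": 30,"ax": 0,"ay": 0,"az": 0},
    {"grip": -1,"tx": -20,"ty": -3.4,"tz": 30,"ax": 0,"ay": 0,"az": 0},
  ],
)

```text
time: 17.48
eef_pos: [546.5, -18.0, 241.3]
tcp_rot: [0.644, 0.765, 0.0, -0.0]
ft_force: [-0.2, -0.7, 0.1]
grip_width: 0.003
```

```bash
python3 - <<'E'
from h import *
s=robot.capture("side"); crop("side",s,260,80,400,240,4,"pics/s12.png")
o=robot.observe();print(o["eef_pos"],o["ft_force"],o["grip_width"],o["joint_positions"]*100)
print(robot.mark_of("flap_handle","side")[:2],robot.mark_of("flap_hinge","side")[:2])
E
```

```text
[545.7 -18.2 240.8] [ 0.1  0.1 -0. ] 0.0034954147626163595 [ 46.5  26.6 -59.4 157.   15.1 135.3   2.6]
[{'at': [630.1, -0.5, 236.5], 'p': 0.57}, {'at': [524.3, -19.0, 39.0], 'p': 0.23}] [{'at': [621.5, -4.4, 108.2], 'p': 0.75}]
```

View pics/s12.png

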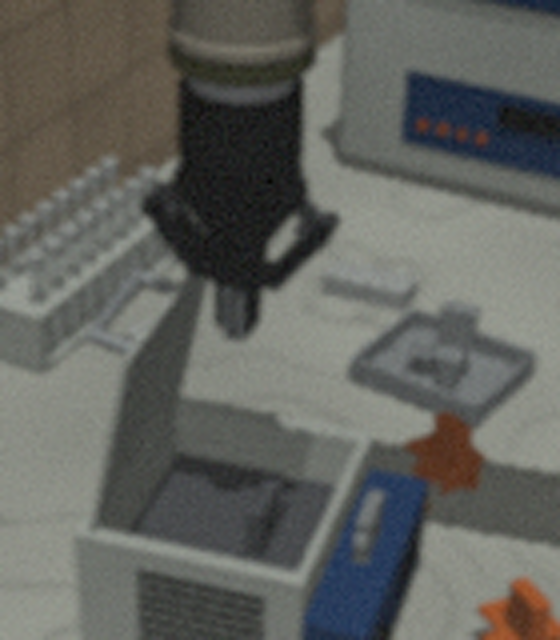

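>>> apply_moves(
  deltas=[
    {"grip": -1,"tx": 0,"ty": 0,"tz": 12,"ax": 0,"ay": 0,"az": 0},
    {"grip": -1,"tx": 10,"ty": 1.7,"tz": 12,"ax": 0,"ay": 0,"az": 0},
    {"grip": -1,"tx": 20,"ty": 3.5,"tz": 12,"ax": 0,"ay": 0,"az": 0},
    {"grip": -1,"tx": 26,"ty": 4.5,"tz": 12,"ax": 0,"ay": 0,"az": 0},
    {"grip": -1,"tx": 32,"ty": 5.5,"tz": 12,"ax": 0,"ay": 0,"az": 0},
  ],
)

```text
time: 18.05
eef_pos: [578.8, -12.5, 253.2]
tcp_rot: [0.644, 0.765, -0.0, -0.0]
ft_force: [-1.4, 0.4, 0.6]
grip_width: -0.001
```

>>> apply_moves(
  deltas=[
    {"grip": -1,"tx": 4,"ty": 0.7,"tz": 0,"ax": 0,"ay": 0,"az": 0},
    {"grip": -1,"tx": 8,"ty": 1.4,"tz": 0,"ax": 0,"ay": 0,"az": 0},
    {"grip": -1,"tx": 12,"ty": 2,"tz": 0,"ax": 0,"ay": 0,"az": 0},
    {"grip": -1,"tx": 16,"ty": 2.8,"tz": 0,"ax": 0,"ay": 0,"az": 0},
    {"grip": -1,"tx": 20,"ty": 3.5,"tz": 0,"ax": 0,"ay": 0,"az": 0},
  ],
)

```text
time: 18.47
eef_pos: [598.7, -9.0, 253.1]
tcp_rot: [0.644, 0.765, -0.0, -0.0]
ft_force: [-0.8, 0.3, 0.8]
grip_width: -0.002
```

>>> apply_moves(
  deltas=[
    {"grip": -1,"tx": 4,"ty": 0.7,"tz": 0,"ax": 0,"ay": 0,"az": 0},
    {"grip": -1,"tx": 8,"ty": 1.4,"tz": 0,"ax": 0,"ay": 0,"az": 0},
    {"grip": -1,"tx": 12,"ty": 2,"tz": 0,"ax": 0,"ay": 0,"az": 0},
    {"grip": -1,"tx": 16,"ty": 2.8,"tz": 0,"ax": 0,"ay": 0,"az": 0},
    {"grip": -1,"tx": 20,"ty": 3.5,"tz": 0,"ax": 0,"ay": 0,"az": 0},
  ],
)

```text
time: 18.88
eef_pos: [618.7, -5.4, 252.9]
tcp_rot: [0.644, 0.765, -0.0, -0.0]
ft_force: [-1.6, 0.2, -1.2]
grip_width: -0.002
```

```bash
python3 - <<'E'
from h import *
s=robot.capture("side"); crop("side",s,260,80,400,240,4,"pics/s13.png")
o=robot.observe();print(o["eef_pos"],o["ft_force"],o["grip_width"],o["joint_positions"]*100)
print(robot.mark_of("flap_handle","side")[:2],robot.mark_of("flap_hinge","side")[:2])
E
```

```text
[619.2  -5.4 252.7] [ 0.1  0.4 -0.1] -0.005354486442443814 [ 36.6  42.6 -57.9 134.8  23.  143.5  -3.2]
[{'at': [506.5, 446.8, -5.9], 'p': 0.43}] [{'at': [620.7, -7.2, 111.2], 'p': 0.67}]
```

View pics/s13.png

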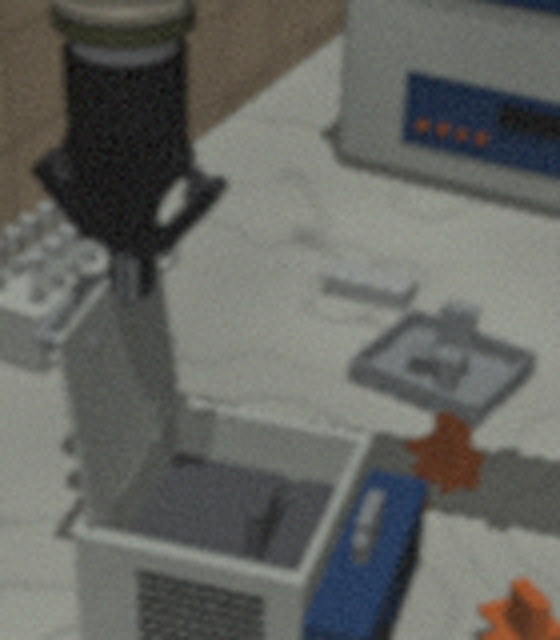

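>>> apply_moves(
  deltas=[
    {"grip": -1,"tx": 4,"ty": 0.7,"tz": 0,"ax": 0,"ay": 0,"az": 0},
    {"grip": -1,"tx": 8,"ty": 1.4,"tz": 0,"ax": 0,"ay": 0,"az": 0},
    {"grip": -1,"tx": -5,"ty": -0.8,"tz": 2,"ax": 0,"ay": 0,"az": 0},
    {"grip": -1,"tx": -30,"ty": -5,"tz": 4,"ax": 0,"ay": 0,"az": 0},
    {"grip": -1,"tx": -65,"ty": -11,"tz": 10,"ax": 0,"ay": 0,"az": 0},
  ],
)

```text
time: 19.45
eef_pos: [553.7, -16.1, 261.7]
tcp_rot: [0.644, 0.765, 0.0, -0.001]
ft_force: [-1.0, -0.3, 1.0]
grip_width: 0.001
```

>>> apply_moves(
  deltas=[
    {"grip": 0,"tx": -30,"ty": -20,"tz": 10,"ax": 0,"ay": 0,"az": 0},
    {"grip": 0,"tx": -45,"ty": -60,"tz": 10,"ax": 0,"ay": 0,"az": 0},
    {"grip": 0,"tx": -50,"ty": -100,"tz": 10,"ax": 0,"ay": 0,"az": 0},
    {"grip": 0,"tx": -50,"ty": -140,"tz": 10,"ax": 0,"ay": 0,"az": 0},
    {"grip": 0,"tx": -50,"ty": -175,"tz": 10,"ax": 0,"ay": 0,"az": 0},
  ],
)

```text
time: 19.87
eef_pos: [502.9, -194.6, 274.0]
tcp_rot: [0.645, 0.764, -0.0, 0.001]
ft_force: [0.9, -1.2, -0.0]
grip_width: 0.501
```

```bash
python3 - <<'E'
from h import *
s=robot.capture("side"); crop("side",s,260,80,400,240,4,"pics/s14.png")
t=robot.capture("top"); crop("top",t,280,155,380,245,7,"pics/t14.png")
o=robot.observe();print(o["eef_pos"],o["ft_force"],o["grip_width"],o["joint_positions"]*100)
for c in ("side","top"):
  for n in ("flap_handle","plate_tab","slot","plate_mid","flap_hinge"): print(c,n,[(np.array(x["at"]),round(x["p"],2)) for x in robot.mark_of(n,c)[:3]])
E
```

```text
[ 502.  -199.5  272.7] [-0.1 -0.4 -0.5] 0.4992578682645187 [ 72.   22.  -47.8 153.7  10.5 141.   39.5]
side flap_handle [(array([673.7,   9. , 222.2]), 0.92), (array([524.4, -22. ,  12.6]), 0.32)]
side plate_tab [(array([522.7, -18.9,  90.9]), 0.49)]
side slot [(array([524.4, -18.5,  63.6]), 0.65), (array([524.6, -18.5,  39.1]), 0.15)]
side plate_mid [(array([525.3, -22.2,  36.5]), 0.61), (array([528.6, -17.1,   0.6]), 0.53)]
side flap_hinge [(array([618.6,  -6.6, 110. ]), 0.97)]
top flap_handle [(array([671.6,   5.6, 221.5]), 0.59)]
top plate_tab [(array([508. , 446.2,  -3.9]), 0.51), (array([523.5, -22.1,  87.3]), 0.39)]
top slot [(array([456.3, 237.3,   0.8]), 0.35)]
top plate_mid [(array([522.8, -22.1,  39.1]), 0.64)]
top flap_hinge [(array([614.5,  -0.9, 112.7]), 0.73), (array([783.6,  15.1,   1.1]), 0.2)]
```

View pics/s14.png

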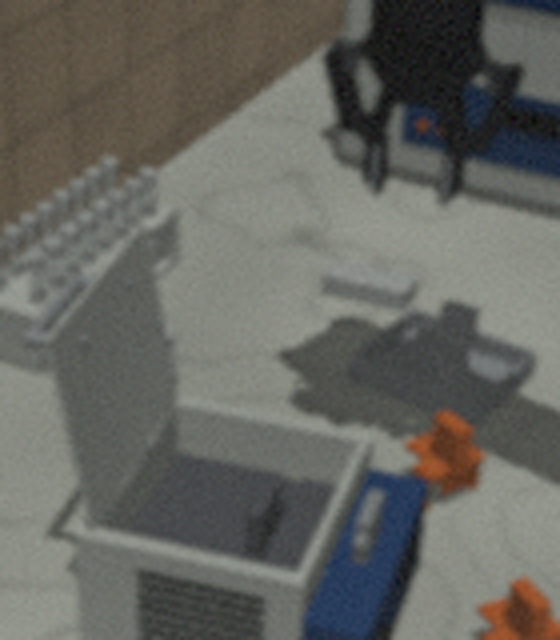

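View pics/t14.png

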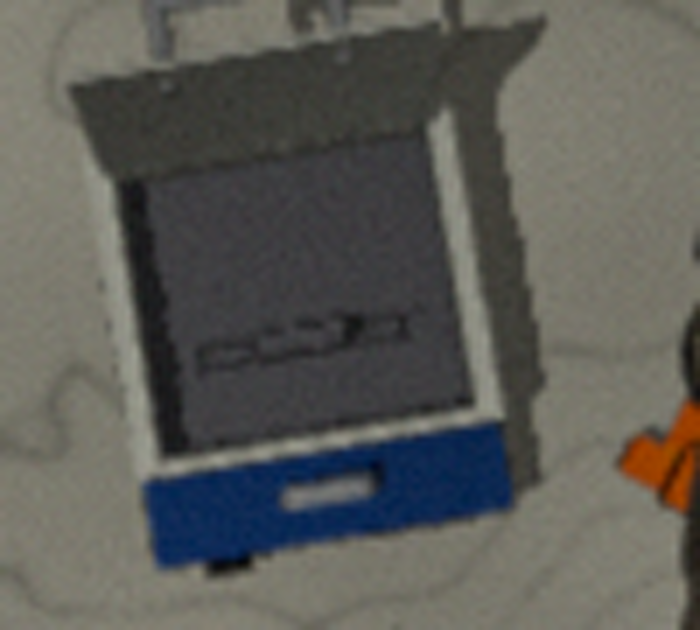

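```bash
python3 - <<'E'
from h import *
t=robot.capture("top"); crop("top",t,302,190,346,214,16,"pics/t15.png")
f=lambda p,z: px2w("top",(p[0]/7+280-.4,p[1]/7+155-.4),z)
print("slot ends",f((198,357),66),f((410,325),66),"mid",(f((198,357),66)+f((410,325),66))/2)
d=np.array([526,-19]); 
E
```

```text
slot ends [514.7  33.6  66. ] [531.5 -72.6  66. ] mid [523.1 -19.5  66. ]
```

View pics/t15.png

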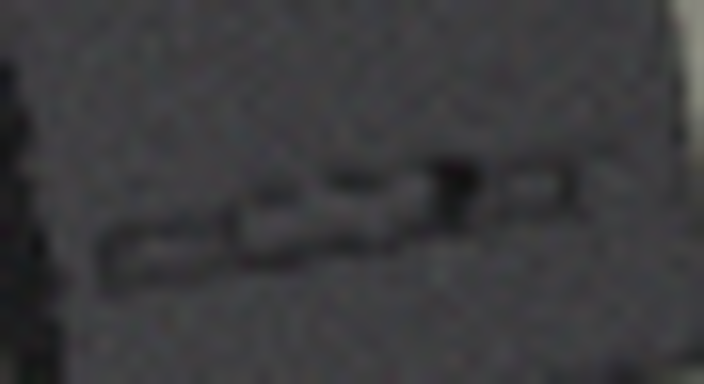

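```bash
python3 - <<'E'
from h import *
f=lambda p,z: px2w("top",(p[0]/16+302-.4,p[1]/16+190-.4),z)
print(f((335,212),104),f((242,228),104),f((430,198),104))
print(f((105,257),66),f((575,187),66))
E
```

```text
[522.5 -18.1 104. ] [519.    1.7 104. ] [525.7 -38.3 104. ]
[514.5  32.6  66. ] [530.6 -70.4  66. ]
```

The flap stands open on its own (handle at (672,7,222), about 99°). The plate's tab is at about (522.8,-19). Moving above it.

>>> apply_moves(
  deltas=[
    {"grip": 0,"tx": 4,"ty": 38,"tz": 0,"ax": 0,"ay": 0,"az": 0},
    {"grip": 0,"tx": 8,"ty": 76,"tz": 0,"ax": 0,"ay": 0,"az": 0},
    {"grip": 0,"tx": 12,"ty": 114,"tz": 0,"ax": 0,"ay": 0,"az": 0},
    {"grip": 0,"tx": 16,"ty": 146,"tz": -20,"ax": 0,"ay": 0,"az": 0},
    {"grip": 0,"tx": 18.8,"ty": 172.4,"tz": -40,"ax": 0,"ay": 0,"az": 0},
  ],
)

```text
time: 20.93
eef_pos: [523.1, -15.7, 234.1]
tcp_rot: [0.643, 0.766, 0.001, 0.001]
ft_force: [0.3, 0.3, 0.1]
grip_width: 0.498
```

>>> apply_moves(
  deltas=[
    {"grip": 0,"tx": 0,"ty": 0,"tz": -30,"ax": 0,"ay": 0,"az": 0},
    {"grip": 0,"tx": 0,"ty": 0,"tz": -60,"ax": 0,"ay": 0,"az": 0},
    {"grip": 0,"tx": 0,"ty": 0,"tz": -75,"ax": 0,"ay": 0,"az": 0},
    {"grip": 0,"tx": 0,"ty": 0,"tz": -80,"ax": 0,"ay": 0,"az": 0},
    {"grip": 0,"tx": 0,"ty": 0,"tz": -80,"ax": 0,"ay": 0,"az": 0},
  ],
)

```text
time: 21.35
eef_pos: [521.5, -19.0, 152.0]
tcp_rot: [0.644, 0.765, -0.001, -0.001]
ft_force: [0.1, -0.1, 1.2]
grip_width: 0.502
```

```bash
python3 - <<'E'
from h import *
s=robot.capture("side"); crop("side",s,260,80,400,240,4,"pics/s16.png")
o=robot.observe();print(o["eef_pos"],o["tcp_rot"]*1000,o["grip_width"],o["joint_positions"]*100)
for c in ("side",):
  for n in ("flap_handle","plate_tab"): print(c,n,[(np.array(x["at"]),round(x["p"],2)) for x in robot.mark_of(n,c)[:3]])
E
```

```text
[522.4 -19.  153.4] [644.1 764.9   0.1  -0.1] 0.5016164715458407 [ 48.   28.3 -59.4 175.4  17.1 115.7   0.7]
side flap_handle [(array([674.6,   4.8, 225.5]), 0.87), (array([447.7, -31.3, 112.3]), 0.21)]
side plate_tab [(array([521.2, -16.6,  88.7]), 0.68)]
```

View pics/s16.png

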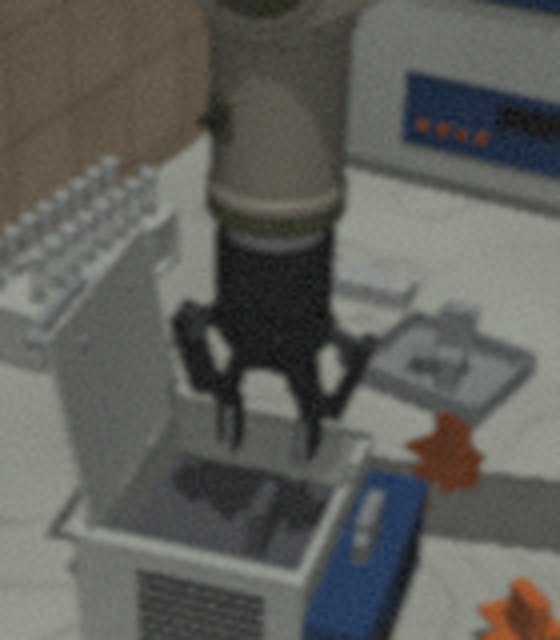

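>>> apply_moves(
  deltas=[
    {"grip": 0,"tx": 0,"ty": 0,"tz": -20,"ax": 0,"ay": 0,"az": 0},
    {"grip": 0,"tx": 0,"ty": 0,"tz": -40,"ax": 0,"ay": 0,"az": 0},
    {"grip": 0,"tx": 0,"ty": 0,"tz": -55,"ax": 0,"ay": 0,"az": 0},
    {"grip": 0,"tx": 0,"ty": 0,"tz": -63,"ax": 0,"ay": 0,"az": 0},
    {"grip": 0,"tx": 0,"ty": 0,"tz": -68,"ax": 0,"ay": 0,"az": 0},
  ],
)

```text
time: 21.92
eef_pos: [522.6, -19.3, 85.2]
tcp_rot: [0.644, 0.765, 0.0, 0.0]
ft_force: [-0.3, -0.1, 0.2]
grip_width: 0.496
```

>>> apply_moves(
  deltas=[
    {"grip": -0.3,"tx": 0,"ty": 0,"tz": 0,"ax": 0,"ay": 0,"az": 0},
    {"grip": -0.5,"tx": 0,"ty": 0,"tz": 0,"ax": 0,"ay": 0,"az": 0},
    {"grip": -0.6,"tx": 0,"ty": 0,"tz": 0,"ax": 0,"ay": 0,"az": 0},
    {"grip": -0.65,"tx": 0,"ty": 0,"tz": 0,"ax": 0,"ay": 0,"az": 0},
    {"grip": -0.7,"tx": 0,"ty": 0,"tz": 0,"ax": 0,"ay": 0,"az": 0},
  ],
)

```text
time: 22.33
eef_pos: [522.7, -19.1, 85.8]
tcp_rot: [0.644, 0.765, 0.0, 0.0]
ft_force: [-0.8, 1.3, 0.2]
grip_width: 0.15
```

>>> apply_moves(
  deltas=[
    {"grip": -1,"tx": 0,"ty": 0,"tz": 0,"ax": 0,"ay": 0,"az": 0},
    {"grip": -1,"tx": 0,"ty": 0,"tz": 0,"ax": 0,"ay": 0,"az": 0},
    {"grip": -1,"tx": 0,"ty": 0,"tz": 0,"ax": 0,"ay": 0,"az": 0},
    {"grip": -1,"tx": 0,"ty": 0,"tz": 0,"ax": 0,"ay": 0,"az": 0},
    {"grip": -1,"tx": 0,"ty": 0,"tz": 0,"ax": 0,"ay": 0,"az": 0},
  ],
)

```text
time: 22.75
eef_pos: [523.0, -19.1, 85.9]
tcp_rot: [0.644, 0.765, 0.0, 0.001]
ft_force: [0.6, 0.4, 5.6]
grip_width: 0.128
```

```bash
python3 - <<'E'
from h import *
o=robot.observe();print(o["eef_pos"],o["ft_force"],o["ft_torque"]*100,o["grip_width"],o["joint_positions"]*100)
E
```

```text
[523.  -19.1  85.9] [0.6 0.4 5.6] [-1.9 -3.8 -2. ] 0.12786450557949272 [ 45.6  36.1 -57.5 182.6  22.8 101.9  -3.8]
```

The tab is gripped. Drawing the plate straight up.

>>> apply_moves(
  deltas=[
    {"grip": -1,"tx": 0,"ty": 0,"tz": 5,"ax": 0,"ay": 0,"az": 0},
    {"grip": -1,"tx": 0,"ty": 0,"tz": 13,"ax": 0,"ay": 0,"az": 0},
    {"grip": -1,"tx": 0,"ty": 0,"tz": 23,"ax": 0,"ay": 0,"az": 0},
    {"grip": -1,"tx": 0,"ty": 0,"tz": 33,"ax": 0,"ay": 0,"az": 0},
    {"grip": -1,"tx": 0,"ty": 0,"tz": 43,"ax": 0,"ay": 0,"az": 0},
  ],
)

```text
time: 23.17
eef_pos: [522.1, -19.1, 129.3]
tcp_rot: [0.644, 0.765, -0.0, -0.0]
ft_force: [1.1, -0.5, -1.5]
grip_width: 0.128
```

>>> apply_moves(
  deltas=[
    {"grip": -1,"tx": 0,"ty": 0,"tz": 15,"ax": 0,"ay": 0,"az": 0},
    {"grip": -1,"tx": 0,"ty": 0,"tz": 35,"ax": 0,"ay": 0,"az": 0},
    {"grip": -1,"tx": 0,"ty": 0,"tz": 60,"ax": 0,"ay": 0,"az": 0},
    {"grip": -1,"tx": 0,"ty": 0,"tz": 85,"ax": 0,"ay": 0,"az": 0},
    {"grip": -1,"tx": 0,"ty": 0,"tz": 110,"ax": 0,"ay": 0,"az": 0},
  ],
)

```text
time: 23.58
eef_pos: [521.3, -19.2, 239.9]
tcp_rot: [0.644, 0.765, -0.0, -0.0]
ft_force: [1.0, -0.4, -1.0]
grip_width: 0.132
```

```bash
python3 - <<'E'
from h import *
s=robot.capture("side"); crop("side",s,220,40,400,240,4,"pics/s17.png")
o=robot.observe();print(o["eef_pos"],o["ft_force"],o["grip_width"],o["joint_positions"]*100)
for c in ("side","top"):
  for n in ("plate_mid","plate_tab","flap_handle"): print(c,n,[(np.array(x["at"]),round(x["p"],2)) for x in robot.mark_of(n,c)[:3]])
E
```

```text
[523.5 -18.9 245.3] [2.1 0.2 2.7] 0.1312585394581614 [ 49.8  20.7 -60.6 162.5  12.2 134.1   4.6]
side plate_mid [(array([522.9, -21.2, 190.3]), 0.72), (array([750.8, 218.7,   0.9]), 0.63)]
side plate_tab [(array([518.5, -21.3, 245.1]), 0.64), (array([528.4, -18. ,   2.5]), 0.42)]
side flap_handle [(array([676.1,   6.1, 223.4]), 0.91), (array([525. , -18.3,  63.1]), 0.52), (array([523.5, -17.9, 190.5]), 0.41)]
top plate_mid [(array([526.8, -25.6,  41.5]), 0.54)]
top plate_tab [(array([526.7, -22. ,  85.1]), 0.68), (array([672.4,   5.7, 223.4]), 0.46)]
top flap_handle [(array([671.2,   1.6, 221.1]), 0.58)]
```

View pics/s17.png

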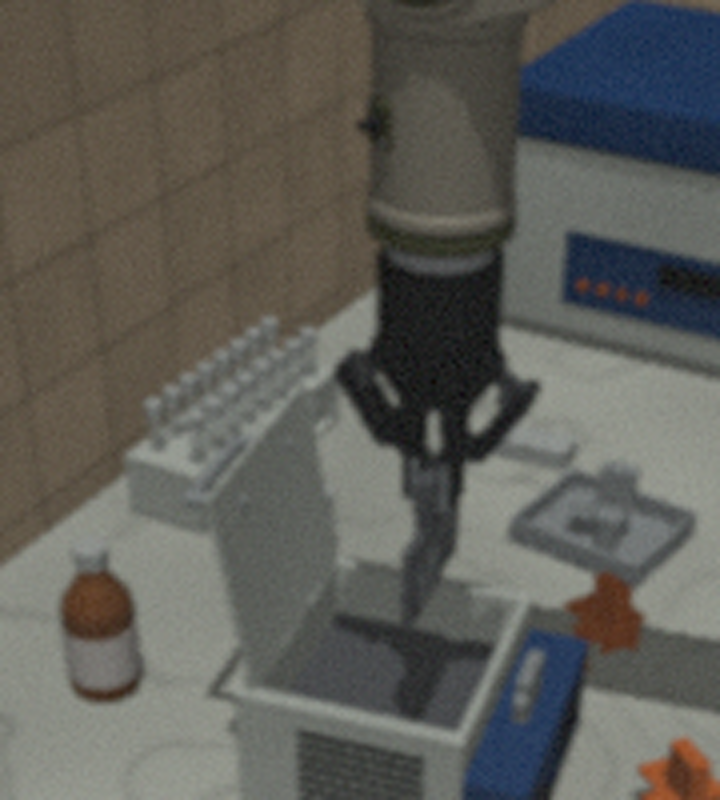

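The plate is clear of the slot, hanging straight below the fingers at about (430,540) in the crop. Carrying it to the panel while turning +1.66 rad.

>>> apply_moves(
  deltas=[
    {"grip": -1,"tx": 0,"ty": 25,"tz": 0,"ax": 0,"ay": 0,"az": 0.1},
    {"grip": -1,"tx": 0,"ty": 55,"tz": 0,"ax": 0,"ay": 0,"az": 0.22},
    {"grip": -1,"tx": 0,"ty": 85,"tz": 0,"ax": 0,"ay": 0,"az": 0.34},
    {"grip": -1,"tx": 0,"ty": 118,"tz": 0,"ax": 0,"ay": 0,"az": 0.46},
    {"grip": -1,"tx": 0,"ty": 150,"tz": 0,"ax": 0,"ay": 0,"az": 0.58},
  ],
)

```text
time: 24.35
eef_pos: [521.4, 131.9, 237.1]
tcp_rot: [0.396, 0.918, -0.001, -0.001]
ft_force: [-0.3, -0.6, -0.5]
grip_width: 0.129
```

>>> apply_moves(
  deltas=[
    {"grip": -1,"tx": -2,"ty": 30,"tz": 0,"ax": 0,"ay": 0,"az": 0.12},
    {"grip": -1,"tx": -4,"ty": 60,"tz": 0,"ax": 0,"ay": 0,"az": 0.24},
    {"grip": -1,"tx": -6,"ty": 90,"tz": 0,"ax": 0,"ay": 0,"az": 0.36},
    {"grip": -1,"tx": -8,"ty": 115,"tz": 0,"ax": 0,"ay": 0,"az": 0.48},
    {"grip": -1,"tx": -9,"ty": 140,"tz": 0,"ax": 0,"ay": 0,"az": 0.6},
  ],
)

```text
time: 24.77
eef_pos: [512.2, 272.2, 237.0]
tcp_rot: [0.106, 0.994, -0.0, -0.001]
ft_force: [0.1, -0.5, -0.6]
grip_width: 0.126
```

>>> apply_moves(
  deltas=[
    {"grip": -1,"tx": 0,"ty": 18,"tz": 0,"ax": 0,"ay": 0,"az": 0.12},
    {"grip": -1,"tx": 0,"ty": 34,"tz": 0,"ax": 0,"ay": 0,"az": 0.24},
    {"grip": -1,"tx": 0,"ty": 46,"tz": 0,"ax": 0,"ay": 0,"az": 0.36},
    {"grip": -1,"tx": 0,"ty": 54,"tz": 0,"ax": 0,"ay": 0,"az": 0.44},
    {"grip": -1,"tx": 0,"ty": 60,"tz": 0,"ax": 0,"ay": 0,"az": 0.48},
  ],
)

```text
time: 25.18
eef_pos: [512.4, 331.7, 236.7]
tcp_rot: [-0.133, 0.991, -0.0, -0.001]
ft_force: [-0.8, 0.7, -0.8]
grip_width: 0.132
```

>>> apply_moves(
  deltas=[
    {"grip": -1,"tx": 0,"ty": 0,"tz": -15,"ax": 0,"ay": 0,"az": 0},
    {"grip": -1,"tx": 0,"ty": 0,"tz": -35,"ax": 0,"ay": 0,"az": 0},
    {"grip": -1,"tx": 0,"ty": 0,"tz": -55,"ax": 0,"ay": 0,"az": 0},
    {"grip": -1,"tx": 0,"ty": 0,"tz": -68,"ax": 0,"ay": 0,"az": 0},
    {"grip": -1,"tx": 0,"ty": 0,"tz": -75,"ax": 0,"ay": 0,"az": 0},
  ],
)

```text
time: 25.6
eef_pos: [512.3, 329.8, 160.2]
tcp_rot: [-0.13, 0.992, -0.001, -0.002]
ft_force: [-0.0, -0.6, -1.6]
grip_width: 0.127
```

```bash
python3 - <<'E'
from h import *
s=robot.capture("side"); crop("side",s,140,180,320,390,4,"pics/s18.png")
t=robot.capture("top"); crop("top",t,150,150,270,250,6,"pics/t18.png")
o=robot.observe();print(o["time"],o["eef_pos"],o["ft_force"],o["tcp_rot"]*1000,o["grip_width"],o["joint_positions"]*100)
for c in ("side","top"):
  for n in ("plate_mid","plate_tab","panel_face"): print(c,n,[(np.array(x["at"]),round(x["p"],2)) for x in robot.mark_of(n,c)[:3]])
E
```

```text
25.7 [512.6 330.2 161.5] [-0.2  0.4 -0. ] [-129.8  991.5   -0.6   -1.4] 0.13010223468089419 [  3.1  57.7 -94.4 149.5  47.3 131.5  87.3]
side plate_mid [(array([513.1, 331.9, 110.6]), 0.75)]
side plate_tab [(array([509.9, 328.4, 166.3]), 0.86), (array([675.2,   5.3, 224.1]), 0.24)]
side panel_face [(array([506.2, 440.4, 107.7]), 0.9), (array([522.7, -18.4,  64.5]), 0.16)]
top plate_mid [(array([511.9, 329.4, 111.9]), 0.59)]
top plate_tab []
top panel_face []
```

View pics/s18.png

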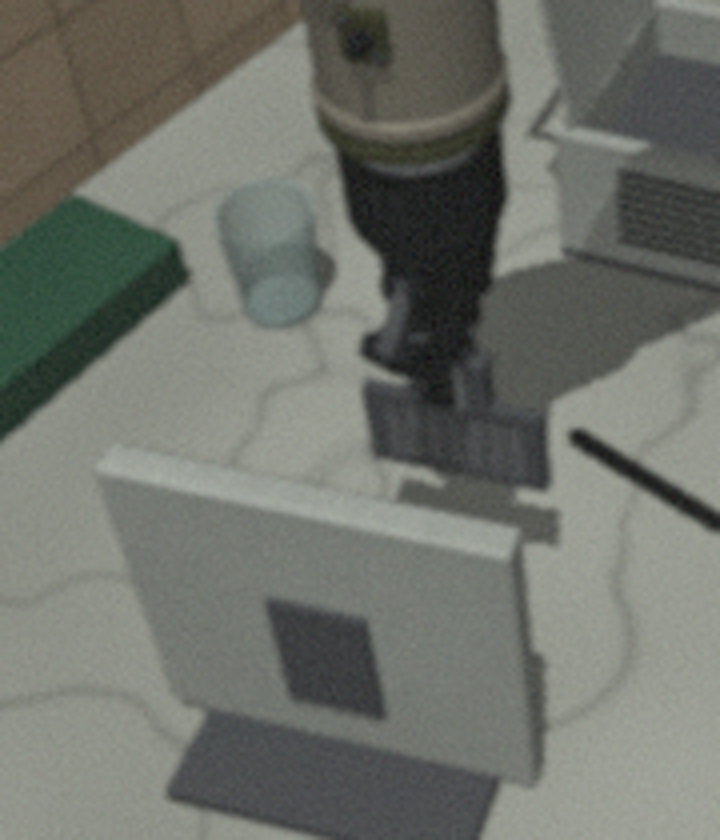

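View pics/t18.png

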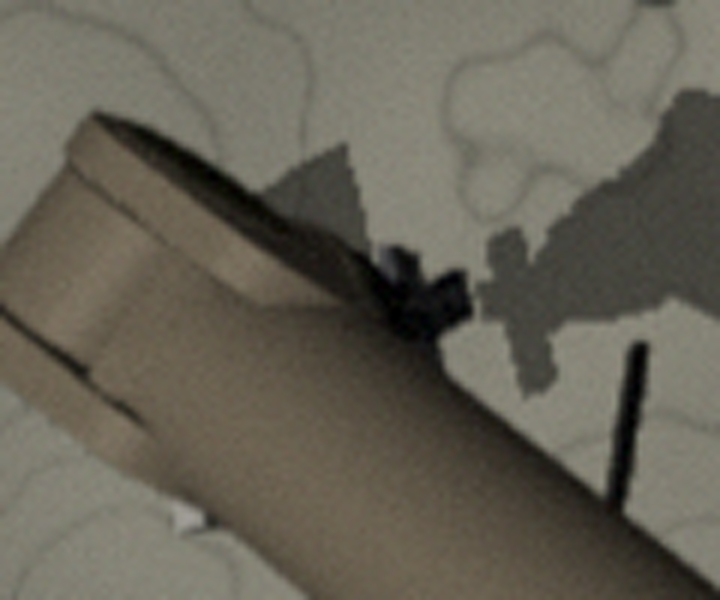

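```bash
python3 - <<'E'
from h import *
from scipy.optimize import least_squares
obs=np.array([(365,382),(377,458),(550,410),(546,488)])/4+np.array([140,180])-.4
w0=np.radians(14.9)
# outline seen: nearest face (+y side), half thickness 4
def pts(x,y,z,w,roll):
    e=np.array([np.cos(w)*np.cos(roll),np.sin(w)*np.cos(roll),np.sin(roll)]);up=np.array([-np.sin(roll)*np.cos(w),-np.sin(roll)*np.sin(w),np.cos(roll)])
    n=np.array([-np.sin(w),np.cos(w),0]); c=np.array([x,y,z])+4*n
    return [c+50*e+28*up,c+50*e-28*up,c-50*e+28*up,c-50*e-28*up]
for z in(105,110,115): print(z,w2px("side",pts(512.9,330.5,z,w0,0))-obs)
r=least_squares(lambda p:np.r_[(w2px("side",pts(p[0],330.5,p[1],w0,p[2]))-obs).ravel()],[512,110,0]);print(r.x,r.fun)
r=least_squares(lambda p:np.r_[(w2px("side",pts(p[0],p[1],p[2],p[3],p[4]))-obs).ravel()],[512,330,110,w0,0]);print(r.x,r.fun)
E
```

```text
105 [[ 0.1  3.8]
 [ 0.2  1.9]
 [-1.2  5.8]
 [ 1.2  3.4]]
110 [[-0.2  2.2]
 [-0.   0.4]
 [-1.4  4.2]
 [ 1.   1.9]]
115 [[-0.5  0.6]
 [-0.3 -1.1]
 [-1.5  2.6]
 [ 0.9  0.4]]
[511.7 117.8  -0. ] [-0.4  0.1  0.3 -1.3 -1.4  1.5  1.5 -0.4]
[515.4 326.4 111.4   0.3   0. ] [-0.2  0.7 -0.5 -1.  -0.5  1.3  1.3 -1.1]
```

The fit puts the plate's middle 45 mm below the TCP and shows it upright; the networks say 50 mm. Final approach to 50 mm off the face.

>>> apply_moves(
  deltas=[
    {"grip": -1,"tx": 0.5,"ty": 10,"tz": -2,"ax": 0,"ay": 0,"az": 0},
    {"grip": -1,"tx": 1,"ty": 22,"tz": -4,"ax": 0,"ay": 0,"az": 0},
    {"grip": -1,"tx": 2,"ty": 32,"tz": -6,"ax": 0,"ay": 0,"az": 0},
    {"grip": -1,"tx": 2.5,"ty": 40,"tz": -6.5,"ax": 0,"ay": 0,"az": 0},
    {"grip": -1,"tx": 3,"ty": 45,"tz": -6.5,"ax": 0,"ay": 0,"az": 0},
  ],
)

```text
time: 26.42
eef_pos: [515.7, 377.6, 156.4]
tcp_rot: [-0.131, 0.991, 0.0, -0.0]
ft_force: [1.4, 0.2, -1.6]
grip_width: 0.128
```

>>> apply_moves(
  deltas=[
    {"grip": -1,"tx": 0,"ty": 6,"tz": 0,"ax": 0,"ay": 0,"az": 0},
    {"grip": -1,"tx": 0,"ty": 11,"tz": 0,"ax": 0,"ay": 0,"az": 0},
    {"grip": -1,"tx": 0,"ty": 15,"tz": 0,"ax": 0,"ay": 0,"az": 0},
    {"grip": -1,"tx": 0,"ty": 17,"tz": 0,"ax": 0,"ay": 0,"az": 0},
    {"grip": -1,"tx": 0,"ty": 17,"tz": 0,"ax": 0,"ay": 0,"az": 0},
  ],
)

```text
time: 26.83
eef_pos: [516.1, 393.3, 156.6]
tcp_rot: [-0.13, 0.992, 0.0, -0.0]
ft_force: [-0.2, -0.3, -1.2]
grip_width: 0.128
```

>>> apply_moves(
  deltas=[
    {"grip": -1,"tx": 0,"ty": 0,"tz": 0,"ax": 0,"ay": 0,"az": 0},
    {"grip": -1,"tx": 0,"ty": 0,"tz": 0,"ax": 0,"ay": 0,"az": 0},
    {"grip": -1,"tx": 0,"ty": 0,"tz": 0,"ax": 0,"ay": 0,"az": 0},
    {"grip": -1,"tx": 0,"ty": 0,"tz": 0,"ax": 0,"ay": 0,"az": 0},
    {"grip": -1,"tx": 0,"ty": 0,"tz": 0,"ax": 0,"ay": 0,"az": 0},
  ],
)

```text
time: 27.25
eef_pos: [516.4, 392.6, 156.6]
tcp_rot: [-0.13, 0.992, -0.0, 0.0]
ft_force: [0.8, 0.1, -0.7]
grip_width: 0.132
```

```bash
python3 - <<'E'
from h import *
s=robot.capture("side"); crop("side",s,140,180,320,390,4,"pics/s19.png"); cv2.imwrite("pics/s19f.png",s[:,:,::-1])
t=robot.capture("top"); crop("top",t,150,150,270,250,6,"pics/t19.png"); cv2.imwrite("pics/t19f.png",t[:,:,::-1])
o=robot.observe();print(o["time"],o["eef_pos"],o["ft_force"],o["tcp_rot"]*1000,o["grip_width"],o["joint_positions"]*100)
for c in ("side","top"):
  for n in ("plate_mid","plate_tab","panel_face","flap_handle"): print(c,n,[(np.array(x["at"]),round(x["p"],2)) for x in robot.mark_of(n,c)[:3]])
print([(np.array(x["at"]),round(x["p"],2)) for x in robot.mark_of("keeper","side")])
E
```

```text
27.35 [516.3 392.8 156.6] [ 0.3  1.1 -0.5] [-129.7  991.6   -0.     0. ] 0.1289541800299139 [-11.2  65.4 -91.4 138.8  51.7 134.8  79.4]
side plate_mid [(array([503.2, 446.8,  -3. ]), 0.6), (array([518.8, 394. , 107.5]), 0.57)]
side plate_tab [(array([514.2, 392. , 160.5]), 0.49)]
side panel_face [(array([506.9, 439.9, 108.7]), 0.72)]
side flap_handle [(array([673.4,   7.1, 226.2]), 0.63)]
top plate_mid [(array([617.7,  -1.2, 113.1]), 0.54), (array([517.1, 389.9, 110. ]), 0.47)]
top plate_tab [(array([513.4, 392.6, 157.2]), 0.55), (array([ 648.8, -475.4,    0.1]), 0.31)]
top panel_face []
top flap_handle [(array([670. ,   3.8, 225.4]), 0.61), (array([ 521. , -370.6,   63.8]), 0.33), (array([ 517.6, -370.7,    5.2]), 0.24)]
[(array([321.4, 109. ,   1.2]), 0.74), (array([ 518.9, -374. ,    4.9]), 0.65), (array([334.8, -49.2,  -2.5]), 0.63), (array([ 459. , -213.6,   -0.4]), 0.56)]
```

View pics/s19.png

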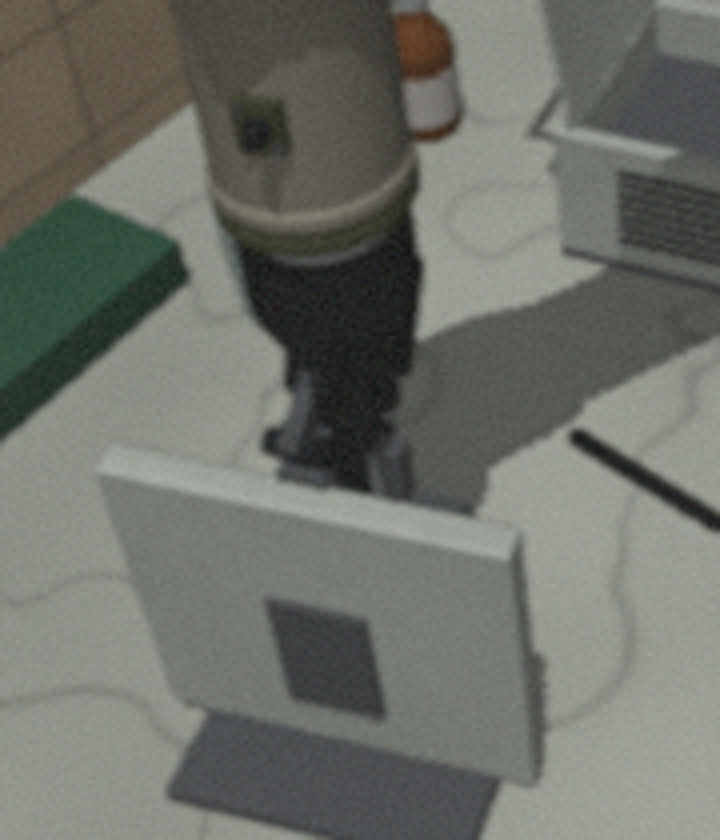

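View pics/s19f.png

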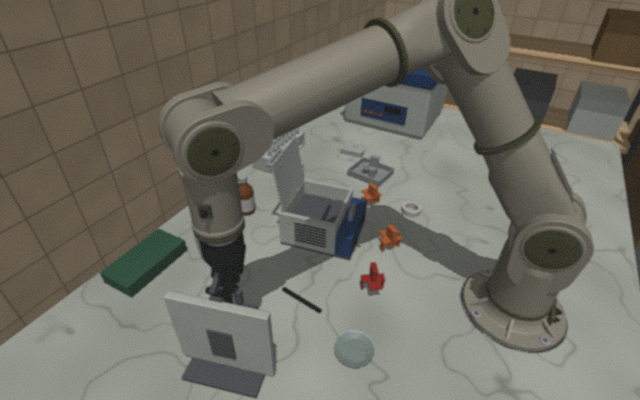

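View pics/t19f.png

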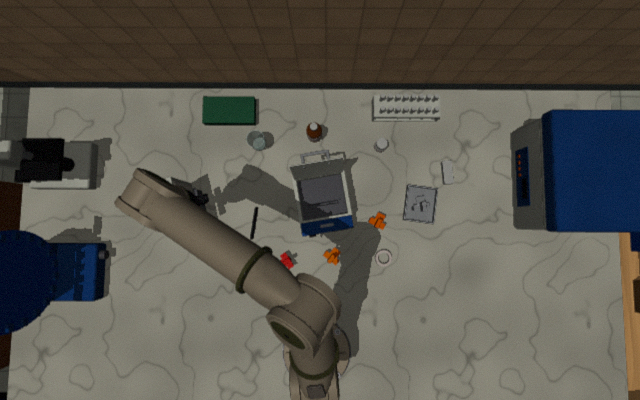

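The side picture shows the plate in front of the panel (gripper at about (230,275)). The flap is open, the clip is in the tray at about (370,168), nothing else has moved, and the tool force is about zero. Handing in.

```bash
python3 -c "
from bench import robot
print(robot.job_done()); print(robot.observe()['time'])"
```

```text
the job is handed in; nothing more can be done
None
the job is handed in; nothing more can be done
```

I handed the job in at about 27.4 s with the plate held in front of the panel, but a force spike while opening the flap may count against it.

**What I did**
- I pulled the keeper clip straight up off its rail. I lowered it into the tray until about 5 N of contact showed, then let go; it stands on its legs there.
- I lifted the flap by its handle to about 55°, then pushed it from the front to about 99°, where it stayed by itself.
- I drew the filter plate out of its slot and carried it by its tab to the panel, where I was still holding it at hand-in.

**Last checks**
- **Plate position:** it is about 49 mm off the bright face along the normal and about 1 mm sideways of the face's middle.
- **Plate attitude:** the tool was upright and turned to the panel's measured angle to within about 0.1°. I checked the plate itself upright in the picture just before the final approach.
- **Contact:** the force on the tool was near zero at the end. The gap to the face could not be seen from either camera, so that figure comes from the measured poses.
- **Rest of the scene:** the flap was still open and the clip was in the tray. By eye the bystanders and look-alikes had not moved.

**Problems and disagreements**
- **Force spike:** during the first push on the flap, its edge wedged under a finger's knuckle. The wrist force read about 80 N upwards until I backed off. That is under the 120 N wrist limit, but if the knuckle counts as the gripper's body, it may be over the 40 N limit.
- **Plate height:** my fit of the picture and the networks disagreed by about 5 mm. I set a height between the two, so the plate's middle is at about 107 to 112 mm, against 110 mm for the face.
- **Bright face:** no camera sees the bright face directly. I took it to be the side facing the dryer, as the networks placed it.

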